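# Set out an overhanging mounting plate over the lab jack and hold it level

## Task

Get the perforated mounting plate ready to be propped up: first push the low scissor jack along the worktop, never lifting or tipping it, until it stands squarely inside its four tape corners. Then slide the plate outward along the riser, keeping it level, until the scribed line across it lies flush with the riser's outer edge; by then it would tip over on its own, so finish while still holding it, flat on the riser and clear of the jack, so that a colleague can wind the jack up under its free end. Leave the bottle, the cup and the rubber bulb where they are.

Things in the scene. Friction and masses are not known exactly. Their poses are not given: they have to be found in the camera images.
- riser: fixed bench riser: grey bent-steel bridge 134 mm (x) by 250 mm (y), 72 mm high, with two 8 mm high aluminium guide strips along its top (105 mm apart, the 100 mm plate runs between them) and a low stop across its inner end. Origin: centre of its underside on the worktop; z up; its +y axis is outward, the way the plate slides; its turn about z varies by up to 0.15 rad
- riser_edge (a point): middle of the riser's outer (+y) top edge, on the top face on which the plate slides (72 mm above the worktop); axes as the riser's
- jack_spot (a point): centre of the square marked on the worktop by four L-shaped pieces of pale flat tape (inner size 108 mm square, sides along the riser's x and y), 140 mm outward of the riser's outer edge; axes as the riser's
- plate: loose perforated aluminium mounting plate, 100 (x) by 260 (y) by 10 mm, about 0.7 kg, flat between the guide strips, its free end (+y) jutting 20 to 50 mm over the outer edge at the start. Origin: centre of its underside; axes parallel to the riser's. It balances about 6 mm inward (-y) of its origin, so out at its line it tips unless its tail is held
- plate_line (a point): middle of the dark scribed line that runs right across the plate's top face (and down both edges), 170 mm from its free end, 10 mm above its underside; axes as the plate's
- plate_grip (a point): centre of the cross bar of the bow handle on the plate's tail: flat steel bar 10 mm wide along y, 12 mm high, 90 mm long along x, 70 mm clear between its two legs; its centre is 32 mm above the plate's top face (26 mm free below the bar) and 65 mm inward (-y) of the scribed line; axes as the plate's
- jack: loose laboratory scissor jack, wound down, about 0.6 kg: base plate 100 mm square, 12 mm thick; top plate 94 mm square, 56 mm high in all; black 28 mm knob standing 28 mm out of its -x side. Origin: centre of its underside; axes parallel to the riser's when square. Starts 80 to 140 mm outward of its spot, up to 30 mm sideways, turned up to 0.3 rad. 16 mm of air above it under the level plate
- stain_bottle: loose dark capped reagent bottle, 40 mm across, 102 mm high, to be left alone; origin: centre of its underside
- cup: loose white lidded specimen cup, 55 mm across, 59 mm high, to be left alone; origin: centre of its underside
- bulb: loose red rubber suction bulb lying on the worktop, 83 mm long, 47 mm high, to be left alone; origin: centre of its underside
Things that resemble listed ones, but are neither listed nor needed, are in the scene too. There is more than one size of the jack; the job needs the largest.

How it is judged:
By the outcome, as a careful person would: the job done as asked, in the order asked, and still so for the second after the job is handed in, while the arm keeps its last pose, push and grip.
It also fails if it takes over 64 s, if anything falls off the work surface, if the arm or the gripper's body presses on something with over 40 N, if the wrist force passes 120 N, or if a joint passes its speed limit or range.

## Robot

A 6-joint arm with a two-finger parallel gripper is mounted at the origin on a cart in front of the work surface, level with it; the furniture and walls round the work are solid. World frame = base frame: x ahead of the robot, y to its left, z up, the work surface at z = 0. Lengths are in m, angles in degrees, forces in N, time in s.
With the tool pointing down it reaches from about 0.3 to 0.75 m from the base axis. Payload 8.5 kg.
Tool frame: the origin (TCP) lies midway between the tips of the shut fingers; the grasp point (between the pads) lies 19 mm behind it; z points along the fingers, y is the direction in which the jaws open and shut (so a half turn about z gives the same grasp; the last joint's range is limited). The gripper opens to 85 mm and grips with 20 to 120 N. Pads are 22 mm wide; open, the fingers measure 114 mm over their backs; the gripper's body (76 mm by 85 mm) begins 54 mm behind the grasp point. The pads swing forward as they close: fully open they stand 13 mm farther back than shut.
Start: joints at [-84.185, 21.807, 74.336, -0, 83.858, -12.336], TCP at [0.171, -0.523, 0.231] pointing down, gripper open.
Joint ranges: [-178.18, 178.18], [-50.72, 133.34], [12.68, 142.11], [-81.47, 261.47], [9.98, 163.14], [-165.26, 165.26]. Speed limits (degrees/s): [136.94, 136.94, 180, 180, 180, 180].

## Interface

Orientations are given as a 3x3 rotation matrix whose columns are the frame's x, y, z axes.
In Python, from rig import env, eyes, close_job gives the robot as it stands.
- The arm moves only by the tool jog_arm, never from a script. Its argument "deltas" is one flat list of numbers, 7 for each row, row after row: the shift along the tool's x, y, z in units of 0.75 m (1.0 is 0.75 m), then the turn, a rotation vector about the tool's x, y, z in units of 180 degrees (1.0 is 180 degrees), then the gripper command: -1 is fully open, 1 is shut, values between are in proportion. In form: [dx, dy, dz, ax, ay, az, fingers, dx, dy, dz, ax, ay, az, fingers, ...]. A call has 1 to 12 rows; each row is the pose to reach, as a shift and turn from the pose commanded when the call began, along the tool's axes at that moment, turning the shorter way round; what a row does not reach only later rows make up. A row lasts 1/12 s, in which the tool goes at most 41.7 mm and 7.16 degrees, less where a joint would pass 70% of its speed; a pose out of reach is approached as far as the arm can. A call with a number of a shift or a turn outside -1 to 1 is refused whole. A call with a gripper value outside its range is refused whole. The fingers move at their own pace and stop on an object; "grip_force" is the grip in N (left out, the last holds). Time passes only in rows, so rows that repeat a pose let the fingers close. It gives the time, the measured TCP pose, the force and the opening at its end, in the units of the state.
- env.observe(): the state, without advancing time (a new reading comes with each control period).
- eyes.get_image(name): name is "scene" or "top" or "wrist"; returns the picture (420x560x3 uint8, red, green, blue); there is no depth.
- eyes.camera_params(name): a dict with "intrinsics" (3x3 intrinsics, pixels), "R" (3x3) and "t" (3): a world point X has camera coordinates R X + t; the wrist camera has in their place "mount" (4x4, takes a point from camera to tool coordinates, whose origin is the TCP and whose axes are the flange's). Camera axes: x right, y down, z forward; pixel columns grow to the right and rows downward; lengths in m; the calibration is good to about 2 mm. A picture is of the moment at which its call begins: read the wrist's pose just before it. camera_params takes no time and is no camera call.
- close_job(): hands the job in, once; it reports no verdict.
The state is a dict: "time_s": time; "q": joint angles; "qvel": joint speeds; "joint_efforts": joint torques, N m; "position": TCP position; "tool_rot": TCP orientation; "ft_force": force on the tool from outside, world axes, zero at the start; "wrist_torque": the same for the moment, N m; "grip_width": finger opening in m.
Only numpy, scipy, OpenCV 4.12 (cv2) and the standard library are available. Lean on these libraries where they do the work, as an engineer would, in place of code of your own. Each camera call takes 0.05 s, during which the arm holds its last target.

## Working session

There is one attempt and no reset: what is moved stays moved. The work goes in short steps, Python scripts to look and compute and a tool call to move; the robot and the scene stay as the last step left them, time stands still between calls to the robot, and variables do not carry over. Pictures are saved under pics/ and viewed, and the job is handed in when it is done.

Besides the shell and the picture viewer there is one more tool, called after "Call:" as name(argument=value, ...) on one line, values as JSON. jog_arm: Moves the arm, as the interface text tells. Its arguments: {"type":"object","properties":{"deltas":{"type":"array"},"grip_force":{"type":"number"}},"required":["deltas"]}

```bash
ls; mkdir -p pics
python3 - <<'E'
from rig import env,eyes
import cv2,json
for n in ["scene","top","wrist"]:
    im=eyes.get_image(n); cv2.imwrite(f"pics/{n}0.png",im[:,:,::-1])
    p=eyes.camera_params(n); print(n,{k:v.tolist() if hasattr(v,'tolist') else v for k,v in p.items()})
print(env.observe())
E
```

```text
pics
scene {'intrinsics': [[468.27094909429763, 0.0, 276.7385983262831], [0.0, 468.27094909429763, 203.42076626515643], [0.0, 0.0, 1.0]], 'R': [[-0.7690627597346444, -0.639119355843548, -0.008301841690903568], [-0.48467830704912207, 0.5915903112280418, -0.6442886327858854], [0.416688625073123, -0.491474671419837, -0.7647373647778914]], 't': [0.4544177053293825, 0.2885008422556361, 1.2768701625722092]}
top {'intrinsics': [[465.94678668369056, 0.0, 284.7077564800328], [0.0, 465.94678668369056, 214.05437108539707], [0.0, 0.0, 1.0]], 'R': [[0.006754649955231416, -0.9999736394196386, 0.002663675998508428], [-0.9953445400263389, -0.006979440972927938, -0.09612769654715338], [0.09614375353468617, -0.002001966420335863, -0.9953654458472593]], 't': [0.0342954694417384, 0.5557564492908904, 1.1903464870671405]}
wrist {'intrinsics': [[359.834169990192, 0.0, 277.8946475753513], [0.0, 359.834169990192, 206.89956912837948], [0.0, 0.0, 1.0]], 'mount': [[0.0002009767552106659, -0.9641632661733569, -0.2653095470771206, 0.06769675623300489], [0.9999998835807784, 7.738638835477059e-05, 0.000476287492295
[... 234 characters left out ...]
97e-05,
        8.38581500e+01, -1.23353776e+01]), 'qvel': array([-0.10339366,  0.00389547, -0.38908209, -0.00058409, -0.08198088,
       -0.00685164]), 'joint_efforts': array([ 2.29487297e-03, -4.48622632e+01, -2.31346500e+01, -1.40160332e-04,
        3.75332107e-03,  1.32630640e-05]), 'position': array([ 0.17132574, -0.5224177 ,  0.23087893]), 'tool_rot': array([[ 9.50233620e-01,  3.11538208e-01, -1.08143899e-04],
       [ 3.11538145e-01, -9.50233066e-01,  1.05088172e-03],
       [ 2.24627900e-04, -1.03227409e-03, -9.99999442e-01]]), 'ft_force': array([-0.07278506, -0.09221964,  0.38258824]), 'wrist_torque': array([ 0.0368875 ,  0.01356289, -0.01728185]), 'grip_width': 0.08540805857100157}
```

View pics/scene0.png

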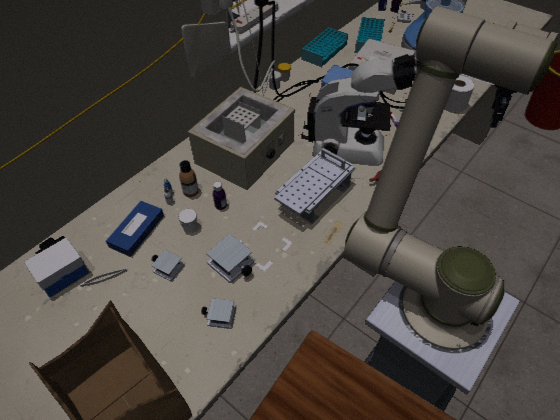

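View pics/top0.png

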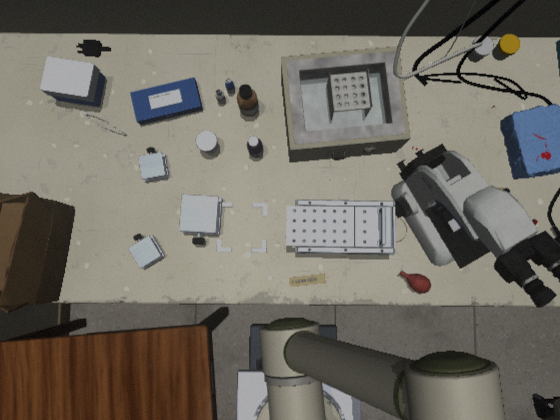

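View pics/wrist0.png

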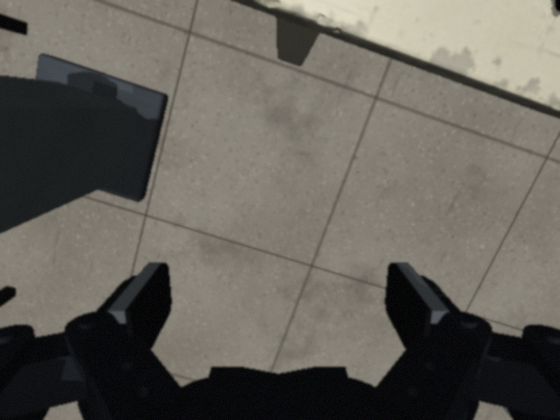

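Run:
```python
import cv2
im=cv2.imread("pics/top0.png")
c=im[180:265,165:285]; cv2.imwrite("pics/c1.png",cv2.resize(c,None,fx=6,fy=6,interpolation=cv2.INTER_CUBIC))
c=im[190:265,280:410]; cv2.imwrite("pics/c2.png",cv2.resize(c,None,fx=6,fy=6,interpolation=cv2.INTER_CUBIC))
```

```text
(no output)
```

View pics/c1.png

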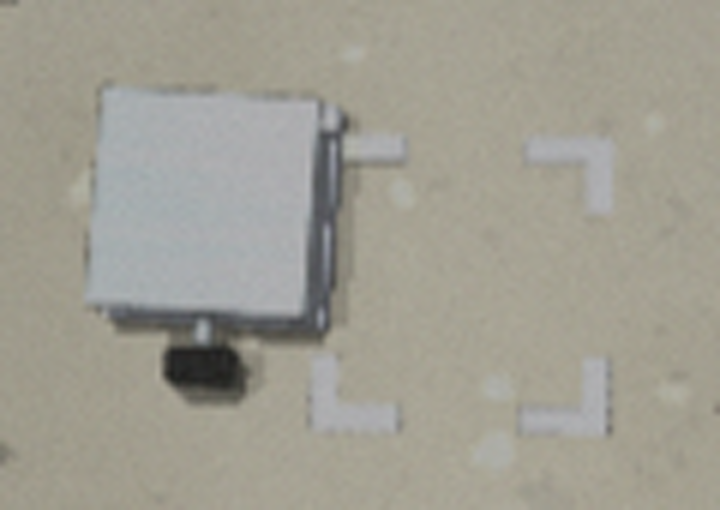

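View pics/c2.png

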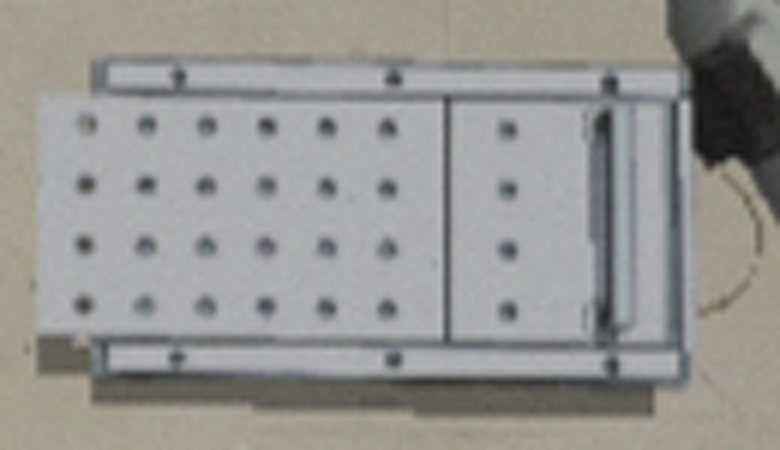

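```bash
cat > h.py <<'E'
import numpy as np
from rig import env,eyes
def px2w(name,uv,z,obs=None):
    p=eyes.camera_params(name);K=np.array(p['intrinsics'])
    if name=='wrist':
        M=np.array(p['mount']);R0=obs['tool_rot'];c=R0@M[:3,3]+obs['position'];Rc=R0@M[:3,:3]
    else:
        Rc=np.array(p['R']).T;c=-Rc@np.array(p['t'])
    uv=np.atleast_2d(np.array(uv,float));d=np.c_[uv,np.ones(len(uv))]@np.linalg.inv(K).T@Rc.T
    z=np.broadcast_to(z,len(uv))
    return c+d*((z-c[2])/d[:,2])[:,None]
def w2px(name,X,obs=None):
    p=eyes.camera_params(name);K=np.array(p['intrinsics']);X=np.atleast_2d(X)
    if name=='wrist':
        M=np.array(p['mount']);R0=obs['tool_rot'];c=R0@M[:3,3]+obs['position'];Rc=R0@M[:3,:3]
        x=(X-c)@Rc
    else: x=X@np.array(p['R']).T+np.array(p['t'])
    x=x@K.T
    return x[:,:2]/x[:,2:]
E
python3 - <<'E'
from h import *
np.set_printoptions(precision=4,suppress=True)
f=lambda l,o:[((x+.5)/6-.5+o[0],(y+.5)/6-.5+o[1]) for x,y in l]
a=(165,180);b=(280,190)
T=px2w('top',f([(588,160),(583,408),(337,405)],a),0.0);print('tape TR BR BL',T)
J=px2w('top',f([(104,87),(322,100),(307,317),(86,302)],a),0.056);print('jack',J,J.mean(0))
for e in [(0,1),(1,2),(2,3),(3,0)]:print(np.linalg.norm(J[e[0]]-J[e[1]]))
d=J[1]-J[0]+J[2]-J[3];print('yaw of -y side',np.arctan2(d[0],-d[1]))
d=J[0]-J[3]+J[1]-J[2];print('yaw x ',np.arctan2(d[1],d[0]))
P=px2w('top',f([(448,97),(448,342),(40,95),(36,335)],b),0.082);print('line, end',P)
H=px2w('top',f([(614,105),(633,105),(612,328),(632,328)],b),0.120);print('bar',H,H.mean(0))
R=px2w('top',f([(95,60),(95,377)],b),0.080);print('riser edge',R)
R=px2w('top',f([(690,70),(688,380)],b),0.080);print('riser inner',R)
print('jack-tape chk',px2w('top',[(202,241)],0.03))
E
```

```text
tape TR BR BL [[0.5786 0.0974 0.    ]
 [0.4684 0.0983 0.    ]
 [0.4689 0.207  0.    ]]
jack [[0.6022 0.3015 0.056 ]
 [0.5972 0.2084 0.056 ]
 [0.5046 0.2129 0.056 ]
 [0.5103 0.3065 0.056 ]] [0.5536 0.2573 0.056 ]
0.09314814832379568
0.09271012951634992
0.09378957721909452
0.09196243747586962
yaw of -y side -0.05691435077520058
yaw x  -0.05144564110528034
line, end [[ 0.5722 -0.1354  0.082 ]
 [ 0.4704 -0.1346  0.082 ]
 [ 0.5719  0.0345  0.082 ]
 [ 0.4721  0.0355  0.082 ]]
bar [[ 0.5651 -0.1964  0.12  ]
 [ 0.5651 -0.2041  0.12  ]
 [ 0.4754 -0.1944  0.12  ]
 [ 0.4755 -0.2024  0.12  ]] [ 0.5203 -0.1993  0.12  ]
riser edge [[0.587  0.0116 0.08  ]
 [0.4551 0.011  0.08  ]]
riser inner [[ 0.5845 -0.2368  0.08  ]
 [ 0.4555 -0.234   0.08  ]]
jack-tape chk [[0.4836 0.2518 0.03  ]]
```

Run:
```python
import cv2
im=cv2.imread("pics/scene0.png")
c=im[60:240,260:400]; cv2.imwrite("pics/c3.png",cv2.resize(c,None,fx=4,fy=4,interpolation=cv2.INTER_CUBIC)[:600])
c=im[160:290,130:270]; cv2.imwrite("pics/c4.png",cv2.resize(c,None,fx=4,fy=4,interpolation=cv2.INTER_CUBIC))
from h import *
print(px2w('top',[(255,157),(207,150)],0.0))
print(px2w('top',[(255,143),(207,141)],[0.102,.059]))
print(px2w('top',[(392,190),(392,190),(392,215),(470,268)],[0.05,.2,.15,0.1]))
print(px2w('top',[(418,283)],[0.03]), px2w('top',[(336,155)],0))
```

```text
[[0.7123526  0.11935565 0.        ]
 [0.73064428 0.24938808 0.        ]]
[[0.72517304 0.11331998 0.102     ]
 [0.74036499 0.2399756  0.059     ]]
[[ 0.61745577 -0.23782396  0.05      ]
 [ 0.59486255 -0.20267971  0.2       ]
 [ 0.54313621 -0.21348239  0.15      ]
 [ 0.41991966 -0.41277666  0.1       ]]
[[ 0.37956689 -0.30566057  0.03      ]] [[ 0.71945773 -0.09951935  0.        ]]
```

View pics/c3.png

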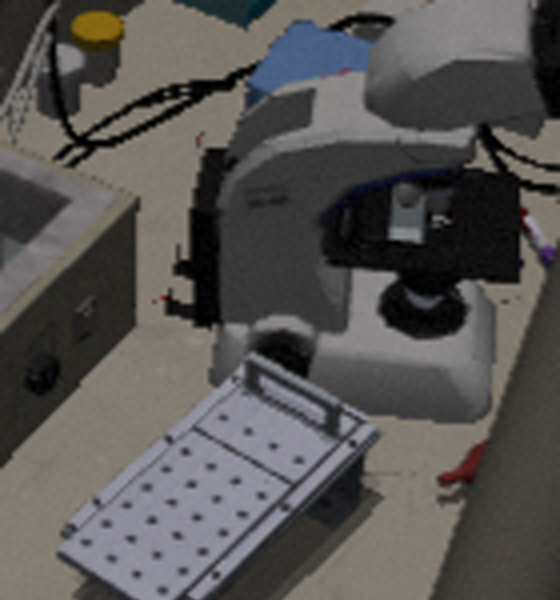

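View pics/c4.png

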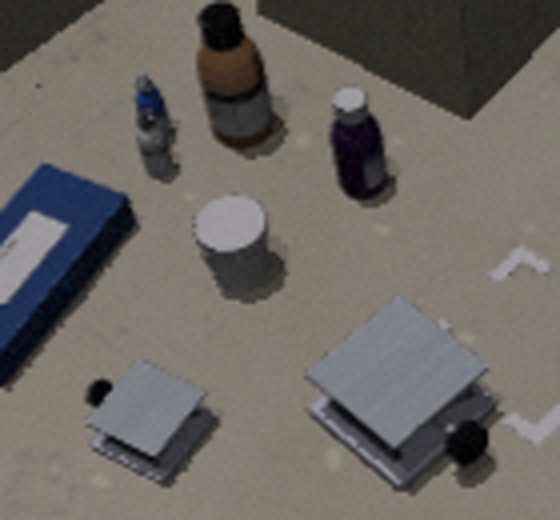

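```bash
cat >> h.py <<'E'
from scipy.spatial.transform import Rotation as Rn
def Rt(yaw_deg,tilt=None):
    a=np.radians(yaw_deg);c,s=np.cos(a),np.sin(a)
    R=np.array([[c,s,0],[s,-c,0],[0,0,-1.]])
    return R if tilt is None else Rn.from_rotvec(np.radians(tilt)).as_matrix()@R
def plan(pos,R=None,o=None):
    o=o or env.observe();R0=o['tool_rot'];R=R0 if R is None else R
    d=R0.T@(np.array(pos)-o['position'])/.75; r=Rn.from_matrix(R0.T@R).as_rotvec()/np.pi
    print('pos',o['position'].round(4),'t',round(o['time_s'],2),'row',d.round(4),r.round(4),'dist',np.linalg.norm(d)*.75)
E
python3 -c "
from h import *
plan([.650,.255,.22],Rt(-.46))"
```

```text
pos [ 0.1713 -0.5224  0.2309] t 0.15 row [ 0.9294 -0.7861  0.0155] [-0.0003 -0.      0.1034] dist 0.9130310401330362
```

Call:
jog_arm(deltas=[0.9294,-0.7861,0.0155,0,0,0.1034,-0.18,0.9294,-0.7861,0.0155,0,0,0.1034,-0.18,0.9294,-0.7861,0.0155,0,0,0.1034,-0.18,0.9294,-0.7861,0.0155,0,0,0.1034,-0.18,0.9294,-0.7861,0.0155,0,0,0.1034,-0.18,0.9294,-0.7861,0.0155,0,0,0.1034,-0.18,0.9294,-0.7861,0.0155,0,0,0.1034,-0.18,0.9294,-0.7861,0.0155,0,0,0.1034,-0.18,0.9294,-0.7861,0.0155,0,0,0.1034,-0.18,0.9294,-0.7861,0.0155,0,0,0.1034,-0.18,0.9294,-0.7861,0.0155,0,0,0.1034,-0.18,0.9294,-0.7861,0.0155,0,0,0.1034,-0.18])

```text
time_s: 1.15
position: [0.434, -0.0948, 0.225]
tool_rot: [[1.0, -0.008, 0.0], [-0.008, -1.0, -0.0], [0.0, 0.0, -1.0]]
ft_force: [0.9, -1.6, -0.0]
grip_width: 0.0505
```

```bash
python3 -c "
from h import *
plan([.650,.255,.22],Rt(-.46));print(env.observe()['q'])"
```

```text
pos [ 0.434  -0.0948  0.225 ] t 1.15 row [ 0.2841 -0.4688  0.0066] [ 0. -0. -0.] dist 0.41114797800649255
[-2.76583337e+01  1.14766184e+01  9.05761855e+01 -2.29794432e-03
  7.79418458e+01  6.28096169e+01]
```

Call:
jog_arm(deltas=[0.28,-0.46,0.0066,0,0,0,-0.18,0.28,-0.46,0.0066,0,0,0,-0.18,0.28,-0.46,0.0066,0,0,0,-0.18,0.28,-0.46,0.0066,0,0,0,-0.18,0.28,-0.46,0.0066,0,0,0,-0.18,0.28,-0.46,0.0066,0,0,0,-0.18,0.28,-0.46,0.0066,0,0,0,-0.18,0.28,-0.46,0.0066,0,0,0,-0.18,0.28,-0.46,0.0066,0,0,0,-0.18,0.28,-0.46,0.0066,0,0,0,-0.18,0.28,-0.46,0.0066,0,0,0,-0.18,0.28,-0.46,0.0066,0,0,0,-0.18])

```text
time_s: 2.15
position: [0.6463, 0.2476, 0.2186]
tool_rot: [[1.0, -0.006, -0.002], [-0.006, -1.0, -0.0], [-0.002, 0.0, -1.0]]
ft_force: [0.1, -1.0, 0.1]
grip_width: 0.0503
```

Run:
```python
from h import *
import cv2
o=env.observe();im=eyes.get_image('wrist');cv2.imwrite('pics/w1.png',im[:,:,::-1])
np.save('o1.npy',np.r_[o['position'],o['tool_rot'].ravel()])
plan([.640,.255,.003],Rt(-.46));print(o['q'],o['qvel'].round(2))
```

```text
pos [0.646  0.2464 0.2192] t 2.2 row [-0.0078 -0.0115  0.2883] [0.0002 0.0004 0.0002] dist 0.2164677608610292
[ 1.11871666e+01  3.73613305e+01  4.90671341e+01 -6.75433023e-03
  9.36745369e+01  1.01538650e+02] [-2.08 -2.28  2.34 -0.33 -0.31 -0.32]
```

View pics/w1.png

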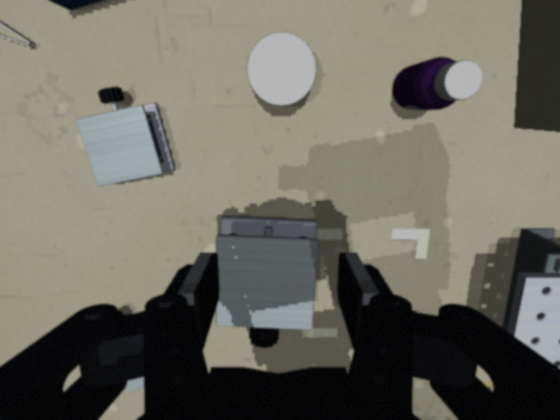

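Run:
```python
from h import *
a=np.load('o1.npy');o=dict(position=a[:3],tool_rot=a[3:].reshape(3,3))
print(px2w('wrist',[(220,217),(317,220)],.012,o));print(px2w('wrist',[(217,235),(318,238),(313,329),(218,327)],.056,o))
print(px2w('wrist',[(418,240)],0,o),px2w('wrist',[(282,68),(462,80)],[.059,.102],o))
```

```text
[[0.607033   0.30690301 0.012     ]
 [0.60323678 0.20835845 0.012     ]]
[[0.60359669 0.30297324 0.056     ]
 [0.60016644 0.21201949 0.056     ]
 [0.50616544 0.21464069 0.056     ]
 [0.50897223 0.3068401  0.056     ]]
[[0.57634461 0.09847237 0.        ]] [[0.74382264 0.24411377 0.059     ]
 [0.73120118 0.12198635 0.102     ]]
```

Call:
jog_arm(deltas=[-0.0078,-0.0135,0.28,0,0,0,-0.18,-0.0078,-0.0135,0.28,0,0,0,-0.18,-0.0078,-0.0135,0.28,0,0,0,-0.18,-0.0078,-0.0135,0.28,0,0,0,-0.18,-0.0078,-0.0135,0.28,0,0,0,-0.18,-0.0078,-0.0135,0.28,0,0,0,-0.18,-0.0078,-0.0135,0.288,0,0,0,-0.18,-0.0078,-0.0135,0.288,0,0,0,-0.18,-0.0078,-0.0135,0.288,0,0,0,-0.18])

```text
time_s: 2.95
position: [0.642, 0.2564, 0.0071]
tool_rot: [[1.0, -0.009, 0.005], [-0.009, -1.0, 0.001], [0.005, -0.001, -1.0]]
ft_force: [0.6, -0.9, 0.1]
grip_width: 0.0504
```

Run:
```python
from h import *
import cv2
o=env.observe();print(o['ft_force'])
plan([.586,.2575,.003],Rt(-.46));
```

```text
[ 0.58415759 -0.87930857  0.10784146]
pos [0.642  0.2564 0.0071] t 2.95 row [-0.0747 -0.0009  0.0052] [-0.0003 -0.0015 -0.0002] dist 0.05615147052615426
```

Call:
jog_arm(deltas=[-0.014,0,0.0,0,0,0,-0.18,-0.026,0,0,0,0,0,-0.18,-0.032,0,0,0,0,0,-0.18,-0.038,0,0,0,0,0,-0.18,-0.044,0,0,0,0,0,-0.18,-0.05,0,0,0,0,0,-0.18,-0.056,0,0,0,0,0,-0.18,-0.061,0,0,0,0,0,-0.18,-0.065,0,0,0,0,0,-0.18,-0.068,0,0,0,0,0,-0.18,-0.07,0,0,0,0,0,-0.18,-0.07,0,0,0,0,0,-0.18])

```text
time_s: 3.95
position: [0.5897, 0.2571, 0.0057]
tool_rot: [[1.0, -0.008, 0.005], [-0.008, -1.0, 0.001], [0.005, -0.001, -1.0]]
ft_force: [3.8, -0.3, 4.7]
grip_width: 0.0502
```

Run:
```python
from h import *
import cv2
o=env.observe();print(o['position'],o['ft_force'])
im=eyes.get_image('top');cv2.imwrite('pics/t1.png',cv2.resize(im[180:265,165:285,::-1],None,fx=6,fy=6,interpolation=cv2.INTER_CUBIC))
im=eyes.get_image('scene');cv2.imwrite('pics/s1.png',cv2.resize(im[180:300,170:310,::-1],None,fx=5,fy=5,interpolation=cv2.INTER_CUBIC))
```

```text
[0.58973515 0.25709144 0.00566976] [ 3.83791769 -0.26970609  4.67845693]
```

View pics/t1.png

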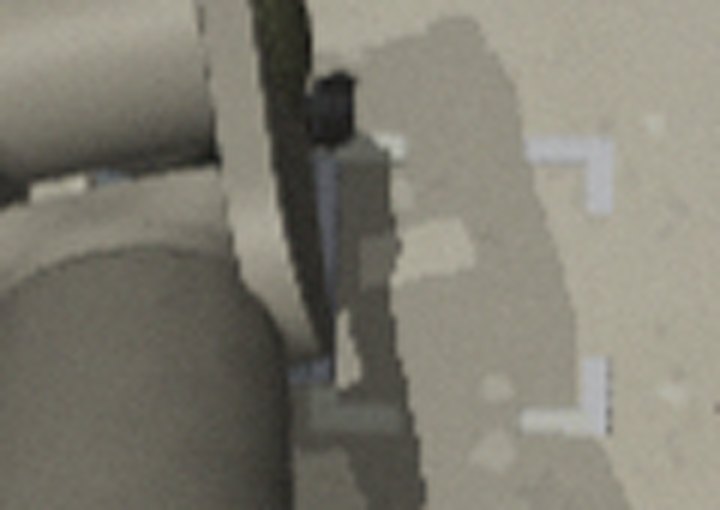

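View pics/s1.png

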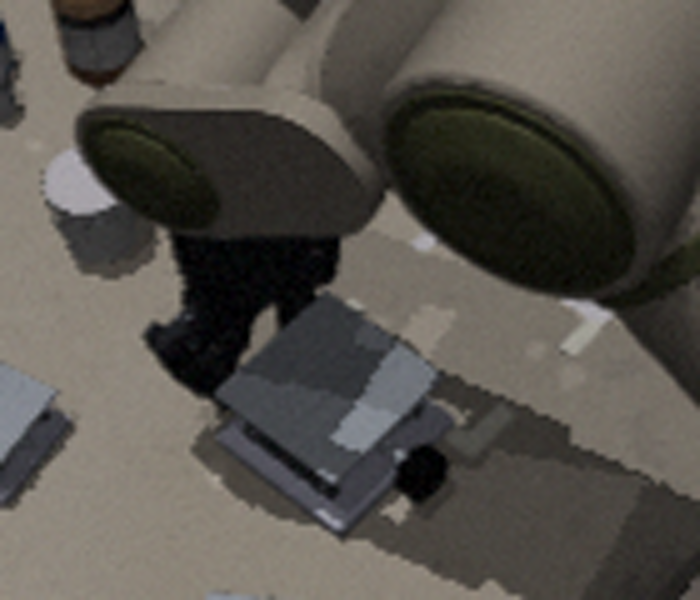

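Call:
jog_arm(deltas=[0.02,0,0,0,0,0,-0.18,0.04,0,-0.04,0,0,0,-0.18,0.04,0,-0.26,0,0,0,-0.18,0.04,0,-0.26,0,0,0,-0.18,0.04,0,-0.26,0,0,0,-0.18,0.04,0,-0.26,0,0,0,-0.18,0.04,0,-0.26,0,0,0,-0.18,0.04,0,-0.26,0,0,0,-0.18])

```text
time_s: 4.72
position: [0.6182, 0.2569, 0.2014]
tool_rot: [[1.0, -0.008, 0.004], [-0.008, -1.0, 0.001], [0.004, -0.001, -1.0]]
ft_force: [-0.3, -0.4, -0.6]
grip_width: 0.0506
```

Run:
```python
from h import *
plan([.524,.36,.20],Rt(89.54));
```

```text
pos [0.6182 0.2569 0.2014] t 4.72 row [-0.1267 -0.1365  0.0015] [ 0.0007 -0.0011 -0.4999] dist 0.13965272218237929
```

Call:
jog_arm(deltas=[-0.1267,-0.1365,0,0,0,-0.5,-0.18,-0.1267,-0.1365,0,0,0,-0.5,-0.18,-0.1267,-0.1365,0,0,0,-0.5,-0.18,-0.1267,-0.1365,0,0,0,-0.5,-0.18,-0.1267,-0.1365,0,0,0,-0.5,-0.18,-0.1267,-0.1365,0,0,0,-0.5,-0.18,-0.1267,-0.1365,0,0,0,-0.5,-0.18,-0.1267,-0.1365,0,0,0,-0.5,-0.18,-0.1267,-0.1365,0,0,0,-0.5,-0.18,-0.1267,-0.1365,0,0,0,-0.5,-0.18,-0.1267,-0.1365,0,0,0,-0.5,-0.18,-0.1267,-0.1365,0,0,0,-0.5,-0.18])

```text
time_s: 5.72
position: [0.5229, 0.3595, 0.1969]
tool_rot: [[0.073, 0.997, -0.004], [0.997, -0.073, -0.002], [-0.002, -0.004, -1.0]]
ft_force: [0.1, -0.5, -0.1]
grip_width: 0.0501
```

Call:
jog_arm(deltas=[0,0,0,0,0,-0.024,-0.18,0,0,0,0,0,-0.024,-0.18])

```text
time_s: 5.88
position: [0.523, 0.3595, 0.197]
tool_rot: [[0.001, 1.0, -0.004], [1.0, -0.001, -0.002], [-0.002, -0.004, -1.0]]
ft_force: [0.6, -0.5, -0.6]
grip_width: 0.05
```

Run:
```python
from h import *
import cv2
o=env.observe();im=eyes.get_image('wrist');cv2.imwrite('pics/w2.png',im[:,:,::-1])
np.save('o1.npy',np.r_[o['position'],o['tool_rot'].ravel()])
plan([.524,.345,.005],Rt(89.54));print(o['q'],o['qvel'].round(2))
```

```text
pos [0.5231 0.3596 0.1973] t 5.93 row [-0.0191  0.0022  0.2564] [-0.0011  0.0005  0.0009] dist 0.192873979573333
[2.38369958e+01 3.18826609e+01 6.28615645e+01 1.94176145e-03
 8.55001779e+01 2.38809241e+01] [-0.04 -0.16 -0.45  0.09  0.03  8.01]
```

View pics/w2.png

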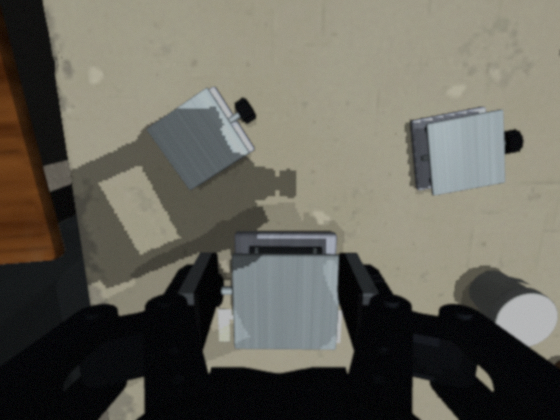

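Run:
```python
from h import *
a=np.load('o1.npy');o=dict(position=a[:3],tool_rot=a[3:].reshape(3,3))
print(px2w('wrist',[(235,234),(336,233)],.012,o));J=px2w('wrist',[(233,255),(338,254),(340,348),(232,347)],.056,o);print(J,J.mean(0))
print(px2w('wrist',[(190,187),(253,150),(435,193)],.03,o))
```

```text
[[0.48132497 0.30927631 0.012     ]
 [0.57880768 0.31034446 0.012     ]]
[[0.48470609 0.30622689 0.056     ]
 [0.573924   0.30720113 0.056     ]
 [0.57986581 0.21422788 0.056     ]
 [0.48068878 0.2151395  0.056     ]] [0.52979617 0.26069885 0.056     ]
[[0.4454387  0.35963978 0.03      ]
 [0.50155166 0.39202321 0.03      ]
 [0.66155705 0.35423732 0.03      ]]
```

Call:
jog_arm(deltas=[-0.0235,0.0092,0.25,0,0,0.0009,-0.18,-0.0235,0.0092,0.25,0,0,0.0009,-0.18,-0.0235,0.0092,0.25,0,0,0.0009,-0.18,-0.0235,0.0092,0.25,0,0,0.0009,-0.18,-0.0235,0.0092,0.25,0,0,0.0009,-0.18,-0.0235,0.0092,0.2577,0,0,0.0009,-0.18,-0.0235,0.0092,0.2577,0,0,0.0009,-0.18,-0.0235,0.0092,0.2577,0,0,0.0009,-0.18])

```text
time_s: 6.6
position: [0.5311, 0.3426, 0.0068]
tool_rot: [[0.007, 1.0, 0.001], [1.0, -0.007, 0.001], [0.001, 0.001, -1.0]]
ft_force: [0.6, -0.4, 0.9]
grip_width: 0.0505
```

Run:
```python
from h import *
o=env.observe();print(o['ft_force'])
plan([.5235,.215,.004],Rt(89.54));
```

```text
[ 0.59627608 -0.4325965   0.90141133]
pos [0.5311 0.3426 0.0068] t 6.6 row [-0.1702 -0.009   0.0036] [ 0.0004 -0.0002  0.0002] dist 0.12788008759164898
```

Call:
jog_arm(deltas=[-0.012,0,0,0,0,0,-0.18,-0.022,0,0,0,0,0,-0.18,-0.03,0,0,0,0,0,-0.18,-0.038,-0.0005,0,0,0,0,-0.18,-0.047,-0.001,0,0,0,0,-0.18,-0.056,-0.0015,0,0,0,0,-0.18,-0.065,-0.002,0,0,0,0,-0.18,-0.074,-0.003,0,0,0,0,-0.18,-0.083,-0.004,0,0,0,0,-0.18,-0.092,-0.005,0,0,0,0,-0.18,-0.1,-0.0055,0,0,0,0,-0.18,-0.108,-0.006,0,0,0,0,-0.18])

```text
time_s: 7.6
position: [0.526, 0.2611, 0.0063]
tool_rot: [[0.006, 1.0, 0.001], [1.0, -0.006, 0.001], [0.001, 0.001, -1.0]]
ft_force: [0.3, 6.0, 3.4]
grip_width: 0.0503
```

Run:
```python
from h import *
import cv2
o=env.observe();print(o['ft_force'])
plan([.5235,.2135,.004],Rt(89.54));
im=eyes.get_image('scene');cv2.imwrite('pics/s2.png',cv2.resize(im[180:300,170:310,::-1],None,fx=5,fy=5,interpolation=cv2.INTER_CUBIC))
```

```text
[0.26572059 6.00007942 3.41223228]
pos [0.526  0.2611 0.0063] t 7.6 row [-0.0634 -0.0029  0.0031] [ 0.0005 -0.0003  0.0005] dist 0.047683113703966586
```

View pics/s2.png

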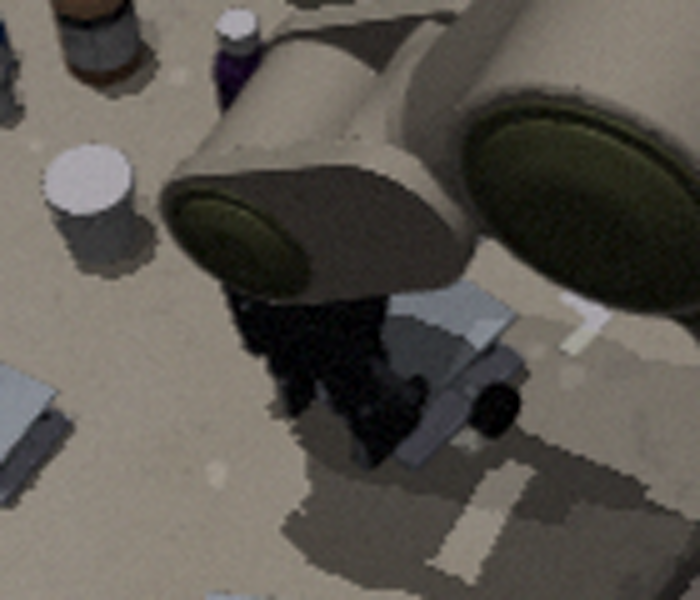

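Call:
jog_arm(deltas=[-0.008,-0.0005,0,0,0,0,-0.18,-0.016,-0.001,0,0,0,0,-0.18,-0.024,-0.0015,0,0,0,0,-0.18,-0.032,-0.002,0,0,0,0,-0.18,-0.039,-0.0025,0,0,0,0,-0.18,-0.045,-0.0028,0,0,0,0,-0.18,-0.05,-0.0028,0,0,0,0,-0.18,-0.054,-0.0028,0,0,0,0,-0.18,-0.057,-0.0028,0,0,0,0,-0.18,-0.058,-0.0028,0,0,0,0,-0.18,-0.058,-0.0028,0,0,0,0,-0.18])

```text
time_s: 8.57
position: [0.5234, 0.2177, 0.0062]
tool_rot: [[0.007, 1.0, 0.001], [1.0, -0.007, 0.0], [0.0, 0.001, -1.0]]
ft_force: [0.9, 3.3, 4.1]
grip_width: 0.0504
```

Run:
```python
from h import *
import cv2
o=env.observe();print(o['ft_force'],o['position'],o['q'])
im=eyes.get_image('scene');cv2.imwrite('pics/s3.png',cv2.resize(im[200:290,200:310,::-1],None,fx=6,fy=6,interpolation=cv2.INTER_CUBIC))
```

```text
[0.93397431 3.29314786 4.12829627] [0.52341809 0.21771801 0.00617921] [1.06140028e+01 3.80398188e+01 8.79365113e+01 2.30384502e-02
 5.39752297e+01 1.09803710e+01]
```

View pics/s3.png

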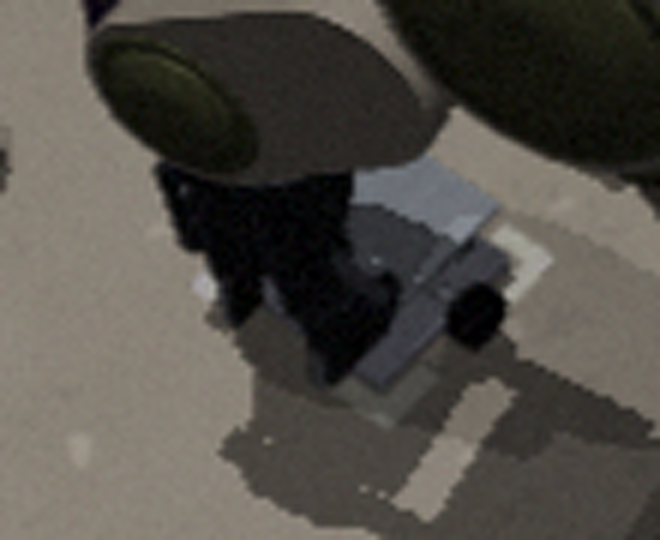

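Call:
jog_arm(deltas=[0.015,0,0,0,0,0,-0.18,0.03,0,-0.04,0,0,0,-0.18,0.03,0,-0.32,0,0,0,-0.18,0.03,0,-0.32,0,0,0,-0.18,0.03,0,-0.32,0,0,0,-0.18,-0.03,0,-0.32,0,0,0,-0.18,-0.03,0,-0.32,0,0,0,-0.18,-0.03,0,-0.32,0,0,0,-0.18,-0.03,0,-0.32,0,0,0,-0.18,-0.03,0,-0.32,0,0,0,-0.18])

```text
time_s: 9.45
position: [0.5228, 0.1953, 0.2454]
tool_rot: [[0.007, 1.0, -0.001], [1.0, -0.007, -0.0], [-0.0, -0.001, -1.0]]
ft_force: [-0.5, 1.0, -1.1]
grip_width: 0.0503
```

Run:
```python
from h import *
import cv2
o=env.observe();im=eyes.get_image('wrist');cv2.imwrite('pics/w3.png',im[:,:,::-1])
np.save('o1.npy',np.r_[o['position'],o['tool_rot'].ravel()])
print(o['position'],o['qvel'].round(1))
```

```text
[0.52279554 0.19532796 0.24535723] [ 0.7  1.8  1.9  0.2 -0.5 -0.1]
```

View pics/w3.png

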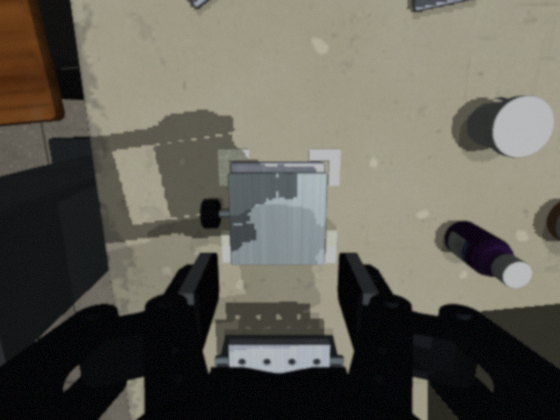

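Run:
```python
import cv2
im=cv2.imread("pics/w3.png")
cv2.imwrite("pics/c5.png",cv2.resize(im[140:275,200:360],None,fx=5,fy=4.4,interpolation=cv2.INTER_CUBIC)[:600])
```

```text
(no output)
```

View pics/c5.png

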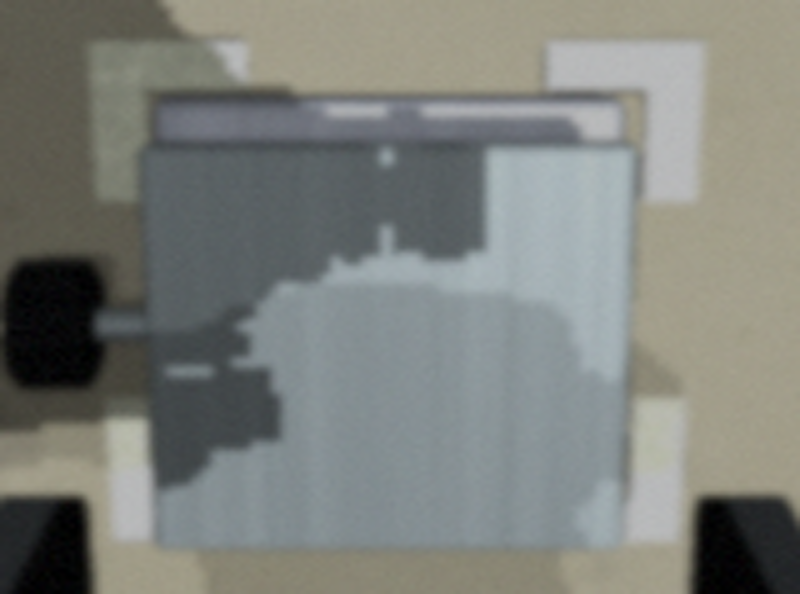

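Run:
```python
from h import *
a=np.load('o1.npy');o=dict(position=a[:3],tool_rot=a[3:].reshape(3,3))
np.set_printoptions(precision=4,suppress=True)
f=lambda l:[((x+.5)/5-.5+200,(y+.5)/4.4-.5+140) for x,y in l]
print('inner +y tape',px2w('wrist',f([(145,90),(647,88)]),0,o))
print('outer tape',px2w('wrist',f([(88,42),(705,42),(685,543),(112,541)]),0,o))
print('base +y',px2w('wrist',f([(155,97),(622,97)]),.012,o))
J=px2w('wrist',f([(143,147),(635,147),(622,547),(156,547)]),.056,o);print('top',J,J.mean(0))
```

```text
inner +y tape [[0.4701 0.2087 0.    ]
 [0.5785 0.2084 0.    ]]
outer tape [[0.4584 0.2205 0.    ]
 [0.5906 0.2196 0.    ]
 [0.5912 0.0872 0.    ]
 [0.4572 0.0887 0.    ]]
base +y [[0.4737 0.2087 0.012 ]
 [0.5717 0.208  0.012 ]]
top [[0.4769 0.2044 0.056 ]
 [0.5688 0.2038 0.056 ]
 [0.5689 0.1117 0.056 ]
 [0.4755 0.1123 0.056 ]] [0.5225 0.1581 0.056 ]
```

Call:
jog_arm(deltas=[0.046,0,0,0,0,0,-0.18,0.046,0,0.06,0,0,0,-0.18,0.046,0,0.3,0,0,0,-0.18,0.046,0,0.3,0,0,0,-0.18,0.046,0,0.3,0,0,0,-0.18,0.046,0,0.3,0,0,0,-0.18,0.046,0,0.31,0,0,0,-0.18,0.046,0,0.3205,0,0,0,-0.18,0.046,0,0.3205,0,0,0,-0.18,0.046,0,0.3205,0,0,0,-0.18])

```text
time_s: 10.33
position: [0.5234, 0.2302, 0.0056]
tool_rot: [[0.006, 1.0, -0.0], [1.0, -0.006, -0.0], [-0.0, -0.0, -1.0]]
ft_force: [0.5, 0.3, 0.4]
grip_width: 0.0503
```

Run:
```python
from h import *
plan([.5235,.2133,.005],Rt(89.6));
```

```text
pos [0.5234 0.2302 0.0056] t 10.33 row [-0.0226  0.0003  0.0008] [-0.0001  0.      0.0004] dist 0.01692667568660523
```

Call:
jog_arm(deltas=[-0.01,0,0,0,0,0,-0.18,-0.015,0,0,0,0,0,-0.18,-0.018,0.0005,0,0,0,0,-0.18,-0.02,0.001,0,0,0,0,-0.18,-0.0215,0.0015,0,0,0,0,-0.18,-0.0228,0.002,0,0,0,0,-0.18,-0.0228,0.002,0,0,0,0,-0.18,-0.0228,0.002,0,0,0,0,-0.18])

```text
time_s: 11.0
position: [0.525, 0.213, 0.0061]
tool_rot: [[0.006, 1.0, 0.001], [1.0, -0.006, 0.001], [0.001, 0.001, -1.0]]
ft_force: [0.1, 5.2, 4.1]
grip_width: 0.0504
```

Call:
jog_arm(deltas=[0.015,0,0,0,0,0,-0.18,0.03,0,-0.04,0,0,0,-0.18,0.03,0,-0.32,0,0,0,-0.18,0.03,0,-0.32,0,0,0,-0.18,0.03,0,-0.32,0,0,0,-0.18,-0.03,0,-0.32,0,0,0,-0.18,-0.03,0,-0.32,0,0,0,-0.18,-0.03,0,-0.32,0,0,0,-0.18,-0.03,0,-0.32,0,0,0,-0.18,-0.03,0,-0.32,0,0,0,-0.18])

```text
time_s: 11.83
position: [0.5244, 0.1902, 0.2452]
tool_rot: [[0.007, 1.0, 0.0], [1.0, -0.007, -0.0], [-0.0, 0.0, -1.0]]
ft_force: [0.0, 0.8, -0.4]
grip_width: 0.0501
```

Run:
```python
from h import *
import cv2
o=env.observe();im=eyes.get_image('wrist')[:,:,::-1];cv2.imwrite('pics/w4.png',im)
cv2.imwrite("pics/c6.png",cv2.resize(im[140:275,200:360],None,fx=5,fy=4.4,interpolation=cv2.INTER_CUBIC)[:600])
np.save('o1.npy',np.r_[o['position'],o['tool_rot'].ravel()])
print(o['position'],o['qvel'].round(1))
```

```text
[0.5244495  0.1902328  0.24519293] [ 0.7  1.9  2.   0.2 -0.5  0. ]
```

View pics/c6.png

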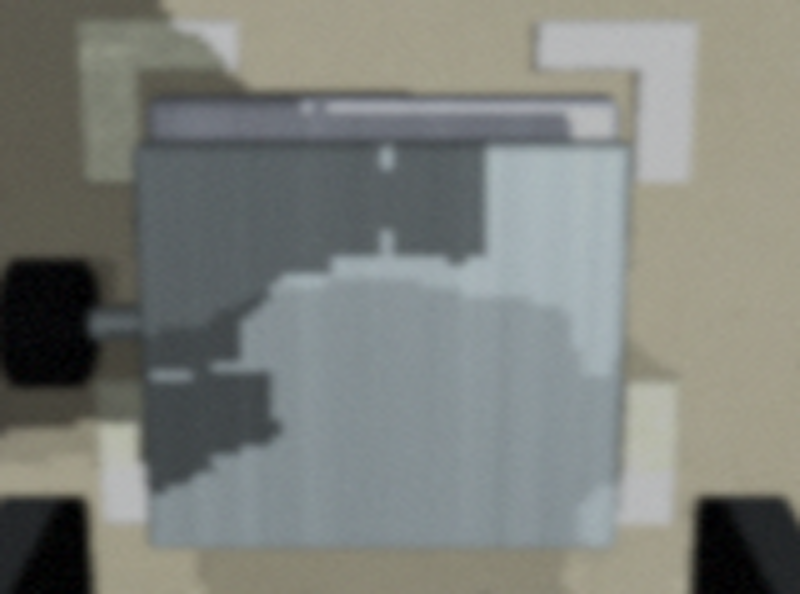

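Run:
```python
from h import *
a=np.load('o1.npy');o=dict(position=a[:3],tool_rot=a[3:].reshape(3,3))
np.set_printoptions(precision=4,suppress=True)
f=lambda l:[((x+.5)/5-.5+200,(y+.5)/4.4-.5+140) for x,y in l]
print('inner +y tape',px2w('wrist',f([(138,70),(638,69)]),0,o))
print('outer tape',px2w('wrist',f([(78,22),(697,22),(675,524),(105,524)]),0,o).mean(0))
print('base +y',px2w('wrist',f([(148,97),(615,97)]),.012,o))
J=px2w('wrist',f([(135,146),(630,146),(615,546),(148,546)]),.056,o);print('top',J,J.mean(0))
# riser / handle approach
plan([.45,-.05,.30],Rt(-.46))
```

```text
inner +y tape [[0.4706 0.2085 0.    ]
 [0.5783 0.208  0.    ]]
outer tape [0.5242 0.154  0.    ]
base +y [[0.4741 0.2036 0.012 ]
 [0.572  0.203  0.012 ]]
top [[0.4772 0.1996 0.056 ]
 [0.5696 0.199  0.056 ]
 [0.5692 0.1069 0.056 ]
 [0.4757 0.1076 0.056 ]] [0.5229 0.1533 0.056 ]
pos [0.5241 0.1905 0.2441] t 11.88 row [-0.3213 -0.0969 -0.0741] [-0.0004  0.0007  0.5006] dist 0.25779131059549254
```

Call:
jog_arm(deltas=[-0.3,-0.06,-0.074,0,0,0.5,-0.18,-0.3,-0.06,-0.074,0,0,0.5,-0.18,-0.3,-0.06,-0.074,0,0,0.5,-0.18,-0.3,-0.06,-0.074,0,0,0.5,-0.18,-0.3,-0.06,-0.074,0,0,0.5,-0.18,-0.3,-0.06,-0.074,0,0,0.5,-0.18,-0.3,-0.06,-0.074,0,0,0.5,-0.18,-0.3,-0.06,-0.074,0,0,0.5,-0.18,-0.3,-0.06,-0.074,0,0,0.5,-0.18,-0.3,-0.06,-0.074,0,0,0.5,-0.18,-0.3,-0.06,-0.074,0,0,0.5,-0.18,-0.3,-0.06,-0.074,0,0,0.5,-0.18])

```text
time_s: 12.88
position: [0.478, -0.0339, 0.299]
tool_rot: [[0.998, 0.059, -0.004], [0.059, -0.998, 0.001], [-0.004, -0.001, -1.0]]
ft_force: [-0.3, -0.4, 0.0]
grip_width: 0.0501
```

Run:
```python
from h import *
import cv2
plan([.48,-.12,.30],Rt(-.46))
o=env.observe();print(o['q'])
```

```text
pos [ 0.478  -0.0339  0.299 ] t 12.88 row [-0.0042  0.1148 -0.0015] [-0.0004  0.0012  0.0213] dist 0.08615117303821994
[-1.82408413e+01  1.22029610e+01  7.70734674e+01 -1.02182198e-02
  9.09440083e+01  6.83771182e+01]
```

Call:
jog_arm(deltas=[0,0.1,0,0,0,0.02,-0.18,0,0.1,0,0,0,0.02,-0.18,0,0.1,0,0,0,0.02,-0.18,0,0.1,0,0,0,0.02,-0.18,0,0.1,0,0,0,0.02,-0.18])

```text
time_s: 13.3
position: [0.4829, -0.1087, 0.2996]
tool_rot: [[1.0, 0.002, -0.003], [0.002, -1.0, 0.001], [-0.003, -0.001, -1.0]]
ft_force: [-0.2, 0.3, 0.5]
grip_width: 0.0505
```

Run:
```python
from h import *
import cv2
o=env.observe();im=eyes.get_image('wrist')[:,:,::-1];cv2.imwrite('pics/w5.png',im)
np.save('o1.npy',np.r_[o['position'],o['tool_rot'].ravel()])
im=eyes.get_image('top')[:,:,::-1];cv2.imwrite('pics/t5.png',im)
print(o['position'],o['qvel'].round(1))
```

```text
[ 0.48291196 -0.10867363  0.29955639] [ 0.9 -0.9 -0.1 -0.1  0.1 -0.1]
```

View pics/w5.png

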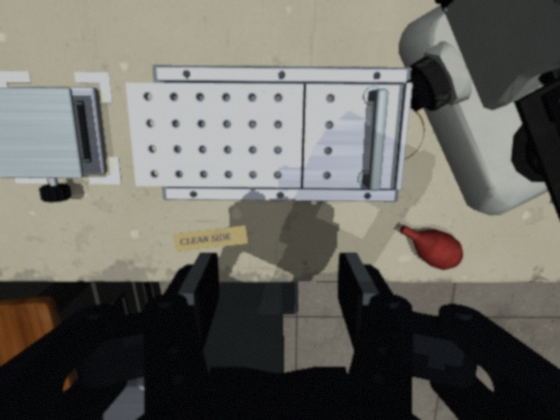

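View pics/t5.png

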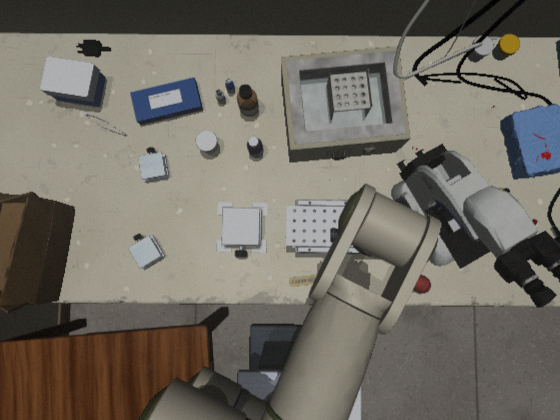

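Run:
```python
from h import *
a=np.load('o1.npy');o=dict(position=a[:3],tool_rot=a[3:].reshape(3,3))
np.set_printoptions(precision=4,suppress=True)
for z in [.03,.06,.09,.12,.15]: print('knob',z,px2w('wrist',[(413,85),(430,108)],z,o)[:,:2].ravel(), 'top',px2w('top',[(391,192)],z)[:,:2].ravel())
for z in [.1,.15,.2,.25]: print('stage',z,px2w('wrist',[(516,100),(445,30)],z,o)[:,:2].ravel())
print('bar',px2w('wrist',[(374,90),(387,90),(371,189),(383,189)],.12,o),px2w('wrist',[(374,90),(387,90),(371,189),(383,189)],.12,o).mean(0))
print('line',px2w('wrist',[(304,84),(303,186)],.082,o)); print('free',px2w('wrist',[(127,84),(135,187)],.082,o))
print('riser edge strips',px2w('wrist',[(154,67),(163,200)],.08,o));
```

```text
knob 0.03 [ 0.5741 -0.2544  0.5501 -0.2757] top [ 0.6152 -0.2398]
knob 0.06 [ 0.5724 -0.2438  0.5501 -0.2635] top [ 0.6108 -0.2328]
knob 0.09 [ 0.5707 -0.2331  0.5502 -0.2513] top [ 0.6064 -0.2259]
knob 0.12 [ 0.569  -0.2225  0.5502 -0.2391] top [ 0.602  -0.2189]
knob 0.15 [ 0.5673 -0.2119  0.5503 -0.2269] top [ 0.5976 -0.212 ]
stage 0.1 [ 0.5574 -0.3247  0.6155 -0.2527]
stage 0.15 [ 0.5564 -0.2931  0.6061 -0.2316]
stage 0.2 [ 0.5555 -0.2615  0.5966 -0.2105]
stage 0.25 [ 0.5545 -0.2299  0.5872 -0.1894]
bar [[ 0.5649 -0.1897  0.12  ]
 [ 0.5649 -0.2008  0.12  ]
 [ 0.4786 -0.1933  0.12  ]
 [ 0.4786 -0.2043  0.12  ]] [ 0.5217 -0.197   0.12  ]
line [[ 0.5719 -0.1325  0.082 ]
 [ 0.473  -0.1336  0.082 ]]
free [[0.5715 0.0356 0.082 ]
 [0.4715 0.0384 0.082 ]]
riser edge strips [[0.5869 0.0092 0.08  ]
 [0.4573 0.0115 0.08  ]]
```

Call:
jog_arm(deltas=[0,0,0,0,0,-0.5,0.29,0,0,0,0,0,-0.5,0.29,0,0,0,0,0,-0.5,0.29,0,0,0,0,0,-0.5,0.29,0,0,0,0,0,-0.5,0.29,0,0,0,0,0,-0.5,0.29,0,0,0,0,0,-0.5,0.29,0,0,0,0,0,-0.5,0.29,0,0,0,0,0,-0.5,0.29,0,0,0,0,0,-0.5,0.29,0,0,0,0,0,-0.5,0.29,0,0,0,0,0,-0.5,0.29])

```text
time_s: 14.4
position: [0.483, -0.1083, 0.3008]
tool_rot: [[0.061, 0.998, -0.0], [0.998, -0.061, 0.0], [0.0, -0.0, -1.0]]
ft_force: [0.0, -0.3, 0.3]
grip_width: 0.0303
```

Call:
jog_arm(deltas=[0,0,0,0,0,-0.5,0.29,0,0,0,0,0,-0.5,0.29,0,0,0,0,0,-0.5,0.29,0,0,0,0,0,-0.5,0.29,0,0,0,0,0,-0.5,0.29,0,0,0,0,0,-0.5,0.29,0,0,0,0,0,-0.5,0.29,0,0,0,0,0,-0.5,0.29,0,0,0,0,0,-0.5,0.29,0,0,0,0,0,-0.5,0.29,0,0,0,0,0,-0.5,0.29,0,0,0,0,0,-0.5,0.29])

```text
time_s: 15.4
position: [0.483, -0.1083, 0.3008]
tool_rot: [[-0.991, 0.132, -0.0], [0.132, 0.991, 0.0], [0.0, 0.0, -1.0]]
ft_force: [-1.0, 0.4, 0.4]
grip_width: 0.03
```

Run:
```python
from h import *
import cv2
plan([.518,-.1985,.20],Rt(179.54))
o=env.observe();print(o['q'],o['grip_width'])
im=cv2.imread('pics/top0.png');cv2.imwrite("pics/c7.png",cv2.resize(im[130:310,370:560],None,fx=4,fy=3.3,interpolation=cv2.INTER_CUBIC))
```

```text
pos [ 0.483  -0.1083  0.3008] t 15.4 row [-0.0622 -0.1131  0.1343] [ 0.     -0.0001 -0.0395] dist 0.1397398472018418
[-2.63696297e+01  1.37238527e+01  7.47443210e+01  1.63743399e-03
  9.15460649e+01 -1.08800795e+02] 0.030019072779758276
```

View pics/c7.png

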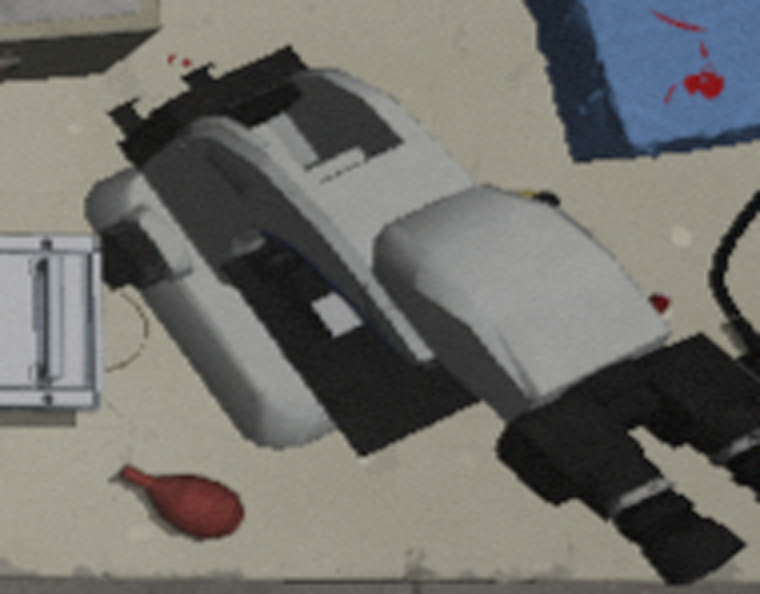

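Call:
jog_arm(deltas=[-0.0622,-0.1131,0.1343,0,0,-0.0395,0.29,-0.0622,-0.1131,0.1343,0,0,-0.0395,0.29,-0.0622,-0.1131,0.1343,0,0,-0.0395,0.29,-0.0622,-0.1131,0.1343,0,0,-0.0395,0.29,-0.0622,-0.1131,0.1343,0,0,-0.0395,0.29,-0.0622,-0.1131,0.1343,0,0,-0.0395,0.29])

```text
time_s: 15.9
position: [0.5174, -0.199, 0.2004]
tool_rot: [[-1.0, 0.015, -0.0], [0.015, 1.0, 0.001], [0.0, 0.001, -1.0]]
ft_force: [0.6, -0.0, 0.8]
grip_width: 0.0302
```

Run:
```python
from h import *
import cv2
plan([.518,-.1985,.095],Rt(179.54))
o=env.observe();print(o['q'],o['grip_width'])
im=eyes.get_image('wrist')[:,:,::-1];cv2.imwrite('pics/w6.png',im)
np.save('o1.npy',np.r_[o['position'],o['tool_rot'].ravel()])
```

```text
pos [ 0.5174 -0.199   0.2004] t 15.9 row [-0.0008  0.0006  0.1406] [ 0.0002 -0.0001 -0.0023] dist 0.10544230366249212
[-3.32790418e+01  2.36324676e+01  7.66943434e+01  1.67902786e-02
  7.97126621e+01 -1.22400424e+02] 0.030226301421898197
```

View pics/w6.png

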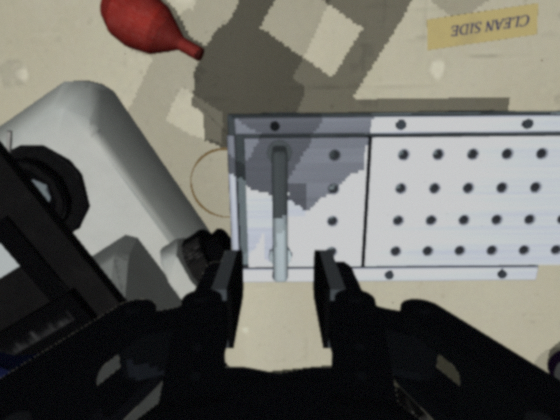

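Call:
jog_arm(deltas=[0,0.0006,0.05,0,0,-0.0023,0.29,0,0.0006,0.09,0,0,-0.0023,0.29,0,0.0006,0.11,0,0,-0.0023,0.29,0,0.0006,0.125,0,0,-0.0023,0.29,0,0.0006,0.135,0,0,-0.0023,0.29,0,0.0006,0.1406,0,0,-0.0023,0.29,0,0.0006,0.1406,0,0,-0.0023,0.29,0,0.0006,0.1406,0,0,-0.0023,0.29])

```text
time_s: 16.62
position: [0.5179, -0.1993, 0.0959]
tool_rot: [[-1.0, 0.008, 0.002], [0.008, 1.0, -0.001], [-0.002, -0.001, -1.0]]
ft_force: [-0.5, -0.4, -0.3]
grip_width: 0.0298
```

Run:
```python
from h import *
import cv2
plan([.518,-.1985,.095],Rt(179.54))
o=env.observe();print(o['ft_force'],o['grip_width'])
im=eyes.get_image('wrist')[:,:,::-1];cv2.imwrite('pics/w7.png',im)
```

```text
pos [ 0.5179 -0.1993  0.0959] t 16.62 row [-0.0002  0.001   0.0012] [-0.0003  0.0005 -0.    ] dist 0.0011883638398629216
[-0.46280609 -0.44393686 -0.33807479] 0.029839501118623612
```

View pics/w7.png

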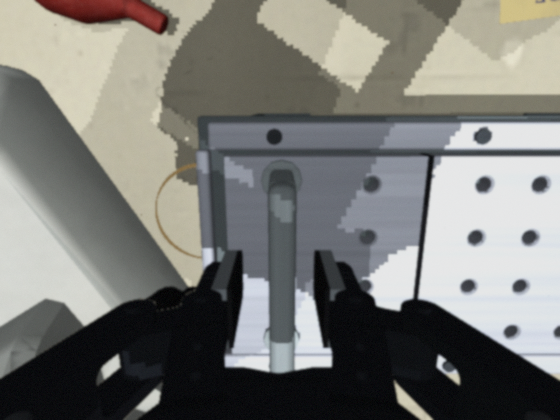

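Call:
jog_arm(deltas=[0,0.001,0.0005,0,0,0,1,0,0.001,0.0005,0,0,0,1,0,0.001,0.0005,0,0,0,1,0,0.001,0.0005,0,0,0,1,0,0.001,0.0005,0,0,0,1,0,0.001,0.0005,0,0,0,1], grip_force=60)

```text
time_s: 17.17
position: [0.5176, -0.1985, 0.0951]
tool_rot: [[-1.0, 0.008, 0.001], [0.008, 1.0, -0.0], [-0.001, -0.0, -1.0]]
ft_force: [-0.8, 2.9, 5.9]
grip_width: 0.0087
```

Run:
```python
from h import *
import cv2
o=env.observe();print(o['ft_force'],o['grip_width'],o['wrist_torque'])
plan([.518,-.0530,.095],Rt(179.54))
im=eyes.get_image('top')[:,:,::-1];cv2.imwrite('pics/t7.png',cv2.resize(im[190:265,280:410],None,fx=6,fy=6,interpolation=cv2.INTER_CUBIC))
```

```text
[-0.81399725  2.85175811  5.92283789] 0.00868817496202363 [0.43967726 0.07201903 0.05875645]
pos [ 0.5176 -0.1985  0.0951] t 17.17 row [1.20e-03 1.94e-01 1.00e-04] [-0.      0.0003 -0.0001] dist 0.14548508990106018
```

View pics/t7.png

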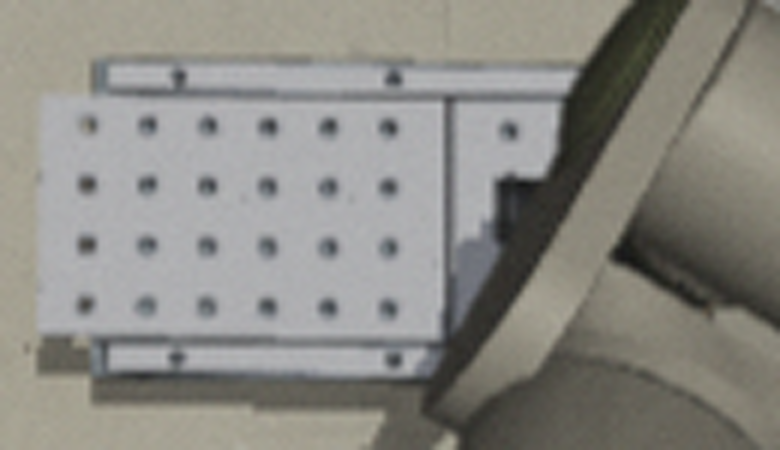

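Call:
jog_arm(deltas=[0,0.006,0,0,0,0,1,0,0.016,0,0,0,0,1,0,0.03,0,0,0,0,1,0,0.046,0,0,0,0,1,0,0.062,0,0,0,0,1,0,0.078,0,0,0,0,1,0,0.094,0,0,0,0,1,0,0.11,0,0,0,0,1,0,0.124,0,0,0,0,1,0,0.134,0,0,0,0,1,0,0.14,0,0,0,0,1,0,0.14,0,0,0,0,1])

```text
time_s: 18.22
position: [0.519, -0.0938, 0.0951]
tool_rot: [[-1.0, 0.008, 0.002], [0.008, 1.0, -0.002], [-0.002, -0.002, -1.0]]
ft_force: [0.6, -0.7, 5.7]
grip_width: 0.0093
```

Run:
```python
from h import *
import cv2
o=env.observe();print(o['ft_force'],o['grip_width'],o['wrist_torque'])
plan([.519,-.0530,.095],Rt(179.54))
im=eyes.get_image('top')[:,:,::-1];cv2.imwrite('pics/t8.png',cv2.resize(im[180:270,220:350],None,fx=6,fy=6,interpolation=cv2.INTER_CUBIC))
im=eyes.get_image('scene')[:,:,::-1];cv2.imwrite('pics/s8.png',cv2.resize(im[130:290,200:370],None,fx=4,fy=3.7,interpolation=cv2.INTER_CUBIC))
```

```text
[ 0.64369018 -0.68735335  5.67482571] 0.00927423031784888 [-0.07089743 -0.16537494 -0.05046855]
pos [ 0.519  -0.0938  0.0951] t 18.22 row [0.0005 0.0544 0.0001] [-0.0005  0.0007 -0.    ] dist 0.040821488047994896
```

View pics/t8.png

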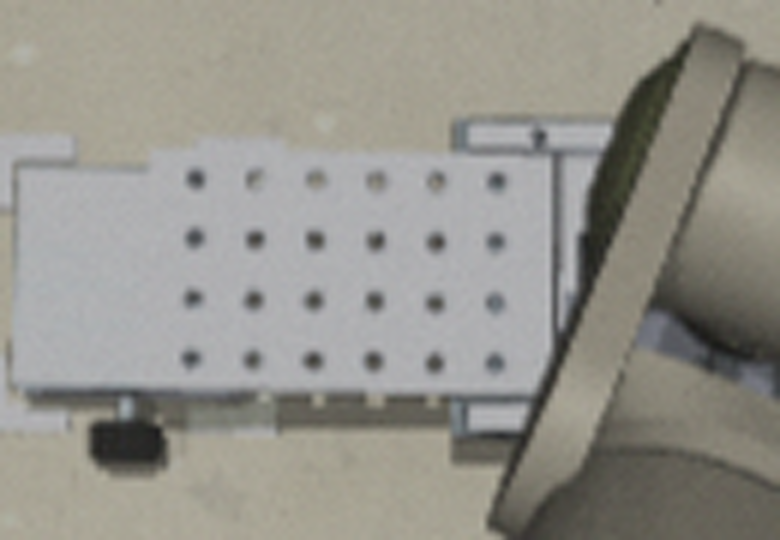

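View pics/s8.png

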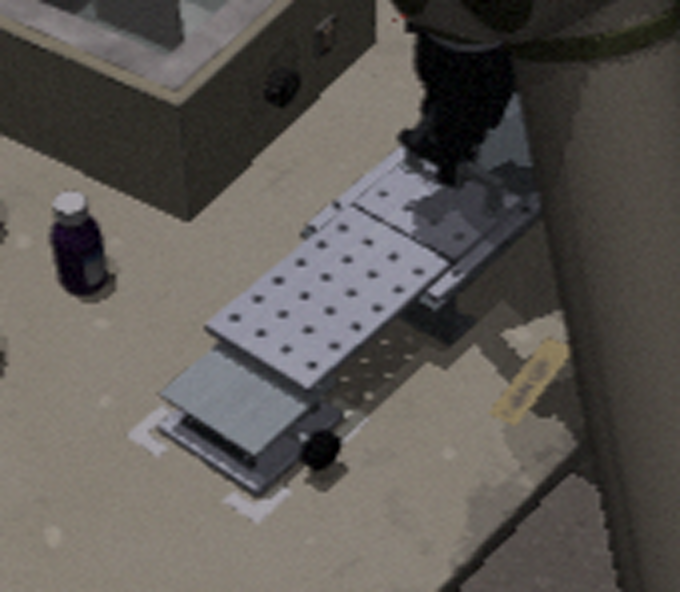

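Run:
```python
from h import *
f=lambda l:[((x+.5)/6-.5+220,(y+.5)/6-.5+180) for x,y in l]
print(px2w('top',f([(553,155)]),.082),px2w('top',f([(455,120),(453,433),(467,120)]),[.072,.072,.08]))
```

```text
[[ 0.57231659 -0.02916532  0.082     ]] [[0.58799088 0.01144972 0.072     ]
 [0.45682656 0.0116853  0.072     ]
 [0.58700085 0.00663944 0.08      ]]
```

Call:
jog_arm(deltas=[0,0.005,0,0,0,0,1,0,0.013,0,0,0,0,1,0,0.022,0,0,0,0,1,0,0.031,0,0,0,0,1,0,0.039,0,0,0,0,1,0,0.046,0,0,0,0,1,0,0.05,0,0,0,0,1,0,0.05,0,0,0,0,1,0,0.05,0,0,0,0,1])

```text
time_s: 19.07
position: [0.5198, -0.0577, 0.0955]
tool_rot: [[-1.0, 0.009, 0.004], [0.009, 1.0, -0.003], [-0.004, -0.003, -1.0]]
ft_force: [0.0, -6.1, 8.0]
grip_width: 0.009
```

Run:
```python
from h import *
import cv2
o=env.observe();print(o['ft_force'],o['grip_width'],o['wrist_torque'])
plan([.519,-.0530,.095],Rt(179.54))
im=eyes.get_image('top')[:,:,::-1];cv2.imwrite('pics/t9.png',cv2.resize(im[190:265,270:330],None,fx=10,fy=8,interpolation=cv2.INTER_CUBIC))
o=env.observe();np.save('o1.npy',np.r_[o['position'],o['tool_rot'].ravel()])
im=eyes.get_image('wrist')[:,:,::-1];cv2.imwrite('pics/w9.png',im)
```

```text
[ 0.04177165 -6.10514082  7.9662367 ] 0.008978981834851837 [-1.05614731 -0.10644246 -0.03390319]
pos [ 0.5198 -0.0577  0.0955] t 19.07 row [0.0012 0.0062 0.0007] [-0.001   0.0012 -0.0002] dist 0.004786993141105847
```

View pics/t9.png

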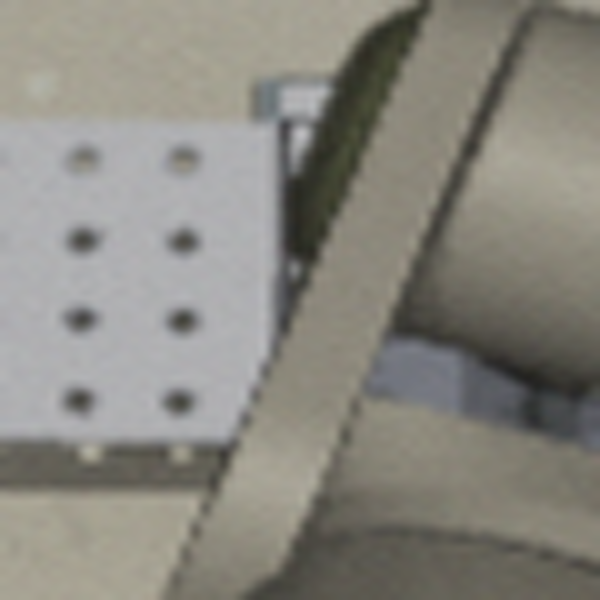

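View pics/w9.png

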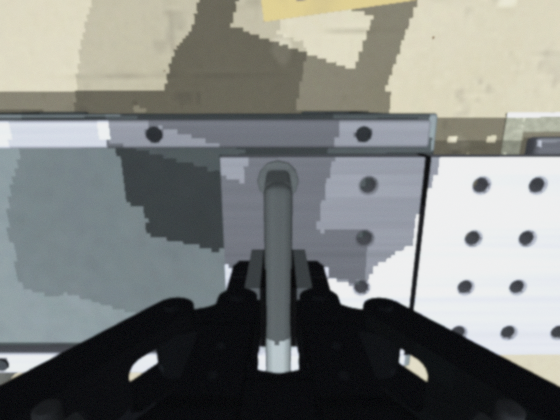

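Run:
```python
import cv2
im=cv2.imread("pics/w9.png")
cv2.imwrite("pics/c9.png",cv2.resize(im[100:190,390:470],None,fx=8,fy=6.6,interpolation=cv2.INTER_CUBIC))
```

```text
(no output)
```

View pics/c9.png

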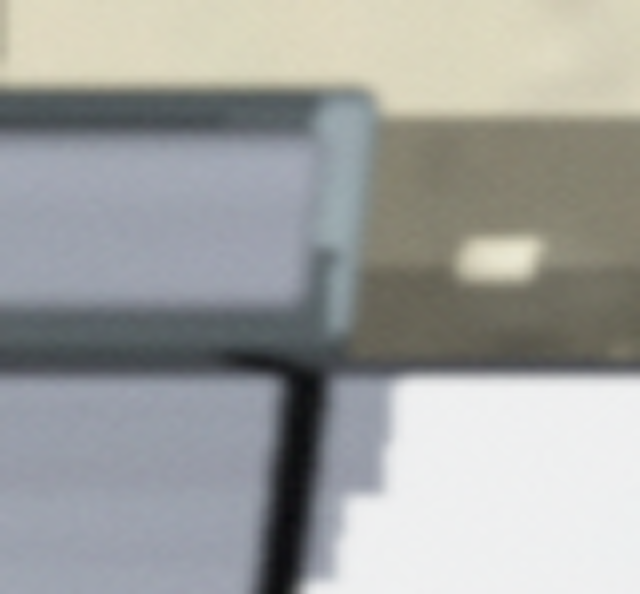

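Run:
```python
from h import *
a=np.load('o1.npy');o=dict(position=a[:3],tool_rot=a[3:].reshape(3,3))
f=lambda l:[((x+.5)/8-.5+390,(y+.5)/6.6-.5+100) for x,y in l]
print(px2w('wrist',f([(306,378),(278,594)]),.082,o),px2w('wrist',f([(375,100),(350,350)]),.072,o),px2w('wrist',f([(318,100),(310,320)]),.08,o))
g=lambda l:[((x+.5)/10-.5+270,(y+.5)/8-.5+190) for x,y in l]
print(px2w('top',g([(284,125)]),.082),px2w('top',g([(257,80),(257,115)]),.072))
```

```text
[[0.47399738 0.00811853 0.082     ]
 [0.48852592 0.00807771 0.082     ]] [[0.45660284 0.01412821 0.072     ]
 [0.47346899 0.01455784 0.072     ]] [[0.45636149 0.00771649 0.08      ]
 [0.47044737 0.00876155 0.08      ]]
[[0.57264923 0.00530757 0.082     ]] [[0.58804084 0.01187034 0.072     ]
 [0.57693184 0.01181946 0.072     ]]
```

Call:
jog_arm(deltas=[0,0.003,0,0,0,0,1,0,0.006,0,0,0,0,1,0,0.0083,0,0,0,0,1,0,0.0083,0,0,0,0,1,0,0.0083,0,0,0,0,1], grip_force=90)

```text
time_s: 19.58
position: [0.5201, -0.0521, 0.0959]
tool_rot: [[-1.0, 0.009, 0.004], [0.009, 1.0, -0.004], [-0.004, -0.004, -1.0]]
ft_force: [-0.9, -10.3, 9.9]
grip_width: 0.0082
```

```bash
cat > look.py <<'E'
from h import *
import cv2,sys
n=sys.argv[1]
o=env.observe();print(o['position'],o['ft_force'],o['grip_width'],o['wrist_torque'],o['tool_rot'].round(4)[:,2],o['time_s'])
np.save('o1.npy',np.r_[o['position'],o['tool_rot'].ravel()])
im=eyes.get_image('wrist')[:,:,::-1];cv2.imwrite(f'pics/w{n}.png',im)
a=cv2.resize(im[100:190,390:470],None,fx=8,fy=6.6,interpolation=cv2.INTER_CUBIC);cv2.imwrite(f'pics/cw{n}.png',a)
im=eyes.get_image('top')[:,:,::-1];cv2.imwrite(f'pics/ct{n}.png',cv2.resize(im[190:265,270:330],None,fx=10,fy=8,interpolation=cv2.INTER_CUBIC))
E
python3 look.py 10
```

```text
[ 0.52010934 -0.05214398  0.09585294] [ -0.89092305 -10.28920736   9.93325013] 0.008213895031674556 [-1.58027219  0.03134188 -0.05986217] [ 0.0043 -0.0043 -1.    ] 19.5833
```

View pics/cw10.png

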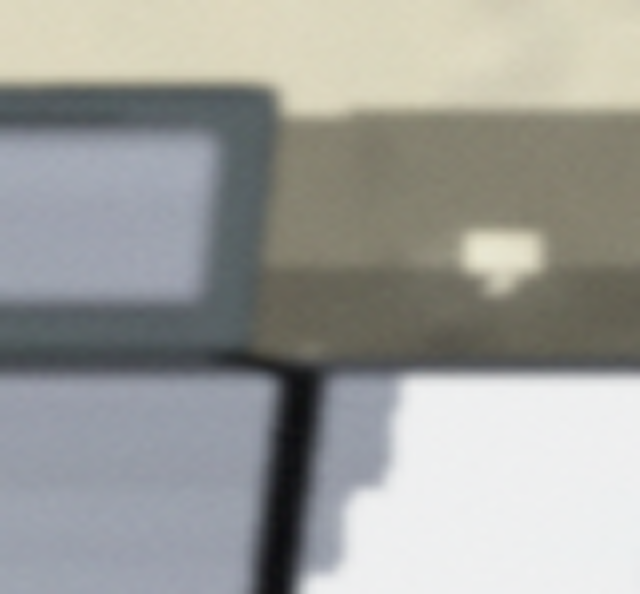

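View pics/ct10.png

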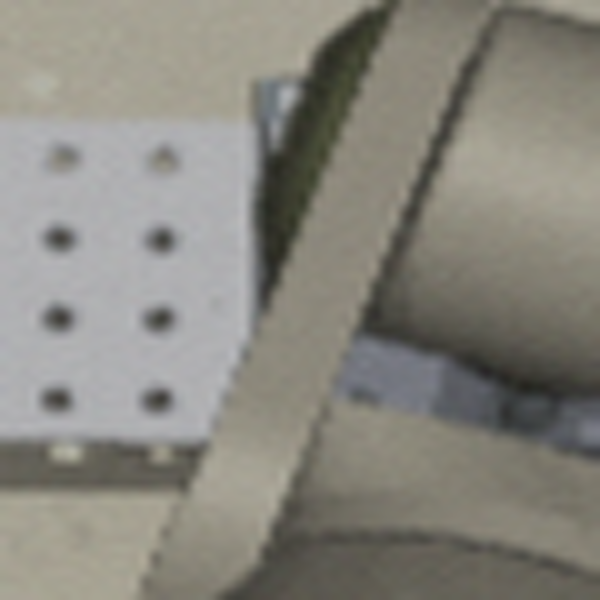

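Run:
```python
from h import *
a=np.load('o1.npy');o=dict(position=a[:3],tool_rot=a[3:].reshape(3,3))
f=lambda l:[((x+.5)/8-.5+390,(y+.5)/6.6-.5+100) for x,y in l]
print(px2w('wrist',f([(303,378),(275,594)]),.082,o),px2w('wrist',f([(277,100),(252,350)]),.072,o))
g=lambda l:[((x+.5)/10-.5+270,(y+.5)/8-.5+190) for x,y in l]
print(px2w('top',g([(260,125)]),.082),px2w('top',g([(255,80),(255,115)]),.072))
# flush px offset
e=.0118
print(w2px('top',[[.5725,e,.082],[.577,e,.072]]))
```

```text
[[0.47434983 0.01356576 0.082     ]
 [0.48890586 0.01352555 0.082     ]] [[0.45688696 0.01424631 0.072     ]
 [0.47378076 0.01452639 0.072     ]]
[[0.57260689 0.01130218 0.082     ]] [[0.58803726 0.01237479 0.072     ]
 [0.57692827 0.01232346 0.072     ]]
[[295.35050109 205.2286205 ]
 [295.25784777 203.91068606]]
```

Call:
jog_arm(deltas=[0,0.0007,0.0004,-0.001,0.0005,0,1,0,0.0014,0.0007,-0.002,0.001,0,1,0,0.0014,0.0007,-0.002,0.001,0,1,0,0.0014,0.0007,-0.002,0.001,0,1])

```text
time_s: 20.02
position: [0.5201, -0.0516, 0.0955]
tool_rot: [[-1.0, 0.009, 0.001], [0.009, 1.0, 0.001], [-0.001, 0.001, -1.0]]
ft_force: [-1.3, -12.3, 11.9]
grip_width: 0.0081
```

```bash
python3 look.py 11
```

```text
[ 0.52014954 -0.05157721  0.09548792] [ -1.26913746 -12.31977547  11.91076184] 0.008086887703061704 [-1.99353757  0.14461451  0.02003296] [ 0.0014  0.0013 -1.    ] 20.0167
```

View pics/cw11.png

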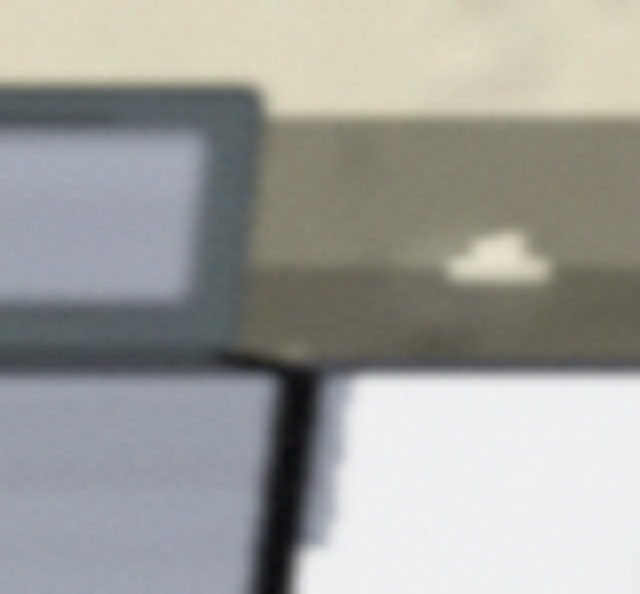

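View pics/ct11.png

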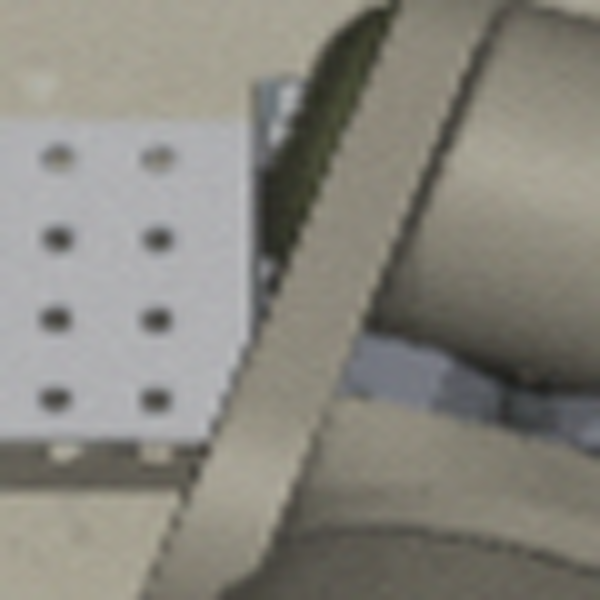

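```bash
python3 - <<'E'
from h import *
a=np.load('o1.npy');o=dict(position=a[:3],tool_rot=a[3:].reshape(3,3))
f=lambda l:[((x+.5)/8-.5+390,(y+.5)/6.6-.5+100) for x,y in l]
print(px2w('wrist',f([(298,378),(272,594)]),.082,o),px2w('wrist',f([(264,100),(240,350)]),.072,o))
g=lambda l:[((x+.5)/10-.5+270,(y+.5)/8-.5+190) for x,y in l]
print(px2w('top',g([(256,125)]),.082),px2w('top',g([(254,80)]),.072))
E
python3 - <<'E'
import cv2
im=cv2.imread("pics/w11.png")
cv2.imwrite("pics/c12.png",cv2.resize(im[100:330,180:480],None,fx=2.5,fy=2.5,interpolation=cv2.INTER_CUBIC))
E
```

```text
[[0.47437196 0.01399821 0.082     ]
 [0.48893117 0.0140431  0.082     ]] [[0.45686211 0.01429848 0.072     ]
 [0.47376913 0.01459506 0.072     ]]
[[0.57259983 0.01230126 0.082     ]] [[0.58803547 0.01262702 0.072     ]]
```

View pics/c12.png

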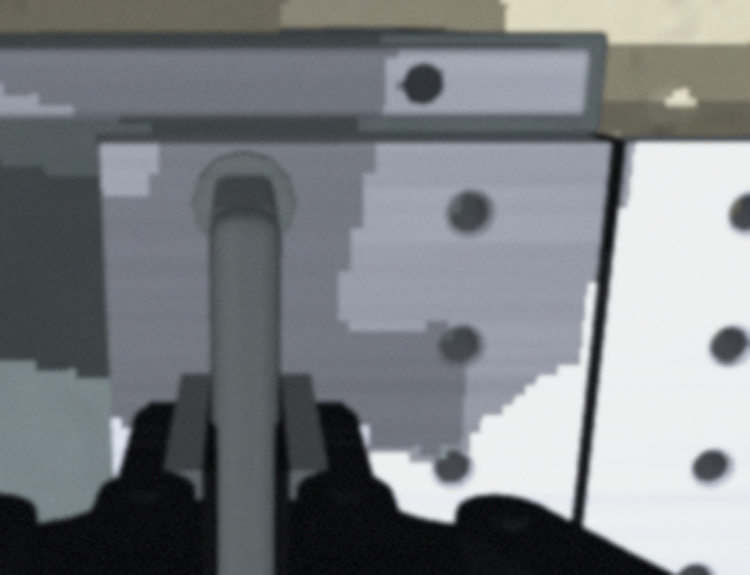

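Call:
jog_arm(deltas=[0,0.0009,0,0,0,0,1,0,0.0009,0,0,0,0,1,0,0.0009,0,0,0,0,1,0,0.0009,0,0,0,0,1])

```text
time_s: 20.45
position: [0.5202, -0.0509, 0.0955]
tool_rot: [[-1.0, 0.009, 0.002], [0.009, 1.0, 0.001], [-0.002, 0.001, -1.0]]
ft_force: [-1.9, -11.9, 10.9]
grip_width: 0.0079
```

```bash
python3 look.py 13
python3 - <<'E'
from h import *
import cv2
im=eyes.get_image('scene')[:,:,::-1];cv2.imwrite('pics/s13.png',cv2.resize(im[130:290,150:370],None,fx=3.5,fy=3.5,interpolation=cv2.INTER_CUBIC))
im=eyes.get_image('top')[:,:,::-1];cv2.imwrite('pics/t13.png',im)
E
```

```text
[ 0.52019166 -0.05091467  0.09554315] [ -1.91692788 -11.86538957  10.94837327] 0.007893626602692045 [-1.9978749   0.15502652 -0.03675211] [ 0.0016  0.0011 -1.    ] 20.45
```

View pics/cw13.png

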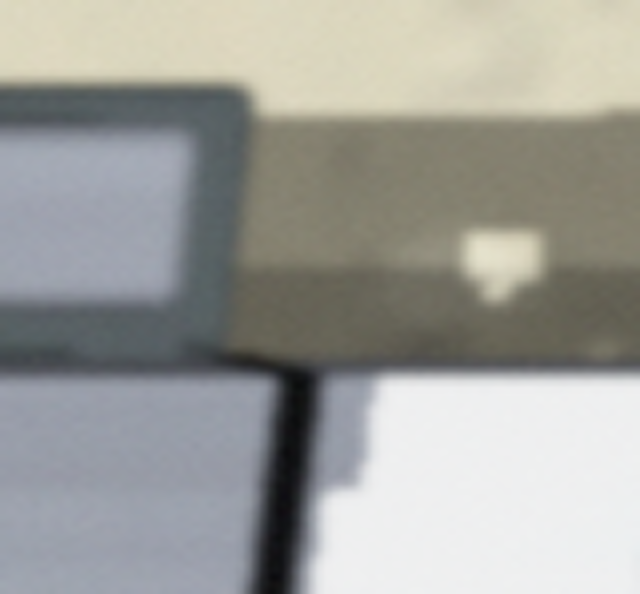

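View pics/s13.png

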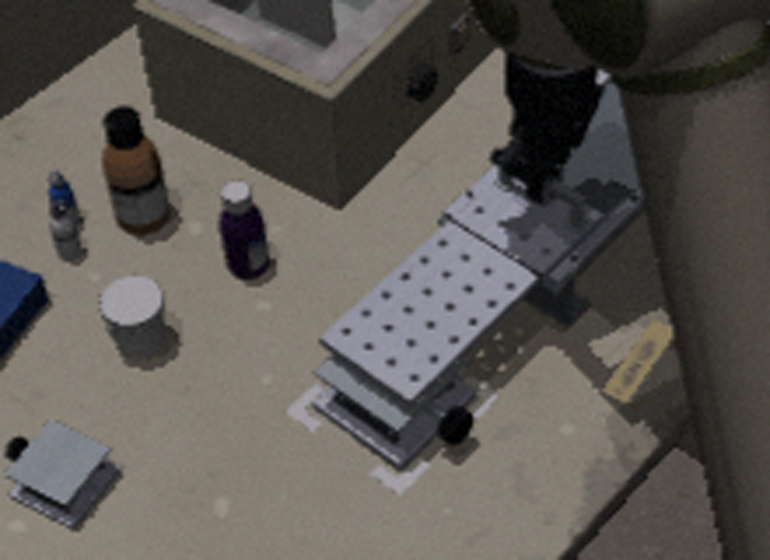

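View pics/t13.png

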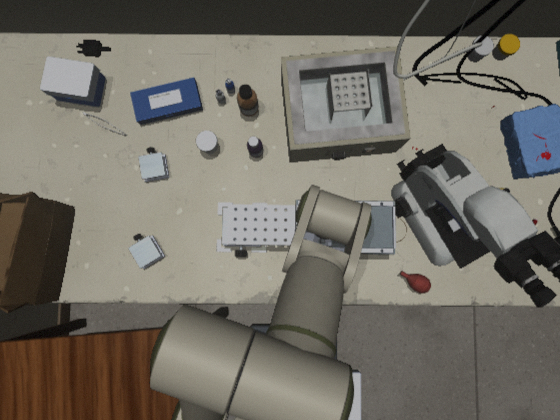

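Run:
```python
from h import *
a=np.load('o1.npy');o=dict(position=a[:3],tool_rot=a[3:].reshape(3,3))
f=lambda l:[((x+.5)/8-.5+390,(y+.5)/6.6-.5+100) for x,y in l]
print(px2w('wrist',f([(298,378),(271,594)]),.082,o),px2w('wrist',f([(251,100),(227,350)]),.072,o))
print('free end',px2w('top',[(221.5,206),(221.5,245)],.082))
```

```text
[[0.47442065 0.01467404 0.082     ]
 [0.48898354 0.01466459 0.082     ]] [[0.4569018  0.01424222 0.072     ]
 [0.47381251 0.01451981 0.072     ]]
free end [[0.56925998 0.19613911 0.082     ]
 [0.47209209 0.19421595 0.082     ]]
```

View pics/ct13.png

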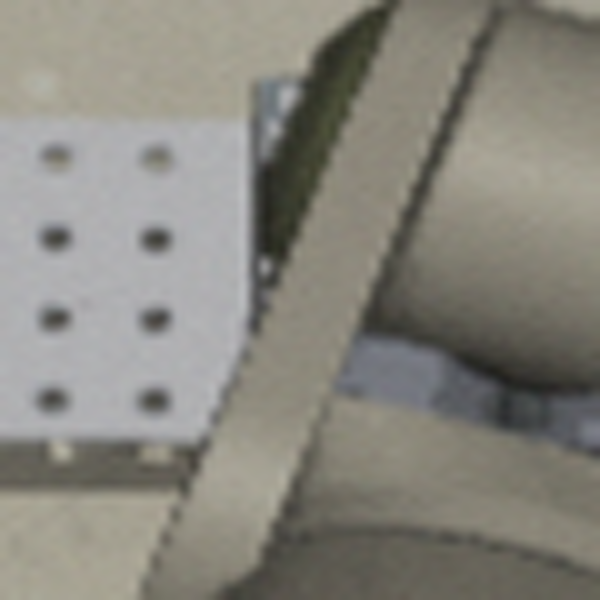

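```bash
python3 -c "
from rig import close_job
print(close_job())"
```

```text
the job is handed in; nothing more can be done
None
```

The job is handed in at about 20.5 s. The jack stands inside its tape corners, and the plate is held with its line at the riser's outer edge.

- **Jack:** I pushed the largest jack along the worktop with the fingertips low on its base, first sideways and then towards the riser. The last measurement put its centre about 1–1.5 mm from the centre of the marked square. It is square to within roughly 0.005 rad, and I saw no tipping.
- **Plate:** I gripped the handle's cross bar and slid the plate outward. The last wrist-camera measurement put the line within about 0.3 mm of the edge, and the last top view also showed it in line with the edge. The two cameras' absolute positions differ by about 2 mm, so I relied on the line measured against the edge within one image.
- **Holding at hand-in:** The handle was gripped with 90 N. The arm was pressing the tail down with about 11 N, with about 12 N along the slide still stored in the arm. The tool was within about 0.1° of upright. In the last scene picture the plate's free end was above the jack and not touching it.
- **One check that disagreed:** A rough top-view reading of the plate's free end came out about 14 mm too far out. I think I read the edge of the jack's top plate beneath it instead. I did not measure it again.
- **Other items:** The bottle, the cup and the bulb look unmoved in the last pictures.

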